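# Make up a suspension bush kit

## Robot

A 6-joint arm with a two-finger parallel gripper is mounted at the origin on the work surface. World frame = base frame: x ahead of the robot, y to its left, z up, the work surface at z = 0. Lengths are in m, angles in rad, forces in N, time in s.
With the tool pointing down it reaches from about 0.275 to 1 m from the base axis. Payload 8.4 kg.
Tool frame: the origin (TCP) lies midway between the tips of the shut fingers; the grasp point (between the pads) lies 19 mm behind it (hold_point_z is the distance from the TCP to the grasp point, in m); z points along the fingers, y is the line along which they close (so a half turn about z gives the same grasp; the last joint's range is limited). The gripper opens to 85 mm and grips with 20 to 120 N. Pads are 22 mm wide; open, the fingers measure 114 mm over their backs; the gripper's body (76 mm by 85 mm) begins 54 mm behind the grasp point. The pads swing forward as they close: fully open they stand 13 mm farther back than shut.
Start: joints at [1.284, 0.353, 1.633, -0, 1.155, -0.002], TCP at [0.176, 0.6, 0.231] pointing down, gripper open.
Joint ranges: [-2.63, 2.63], [-0.92, 2.1], [0.06, 2.66], [-1.3, 4.44], [0, 2.69], [-3.02, 3.02]. Speed limits (rad/s): [2.22, 2.22, 2.79, 3.14, 3.14, 3.14].

## Interface

Orientations are given as a 3x3 rotation matrix whose columns are the frame's x, y, z axes.
In Python, from plant import get_obs, get_image, sign_off, hold_point_z gives the robot as it stands.
- The arm moves only by the tool drive_tool, never from a script. Its argument "plan" is one flat list of numbers, 5 for each row, row after row: the closure in counts, from 0 (fully open) to 255 (shut), then the shift along the tool's x, y, z in mm, then the turn about the tool's z in degrees. A call has 1 to 12 rows; each row shifts and turns the commanded pose from where the row before left it, along the tool's axes as they then stand; what a row does not reach is not made up. A row lasts 1/8 s, in which the tool goes at most 62.5 mm and 10.7 degrees, less where a joint would pass 70% of its speed; a pose out of reach is approached as far as the arm can. A call is refused whole if a number of a shift passes 62.5 or a number of a turn 10.7, either way. A call with a gripper value outside its range is refused whole. The fingers move at their own pace and stop on an object; the grip force is fixed at half the most. Time passes only in rows, so rows that do not move let the fingers close. It gives the time, the measured TCP pose, the force, the opening and the grip force at its end, in the units of the state.
- get_obs(): the state, without advancing time (a new reading comes with each control period).
- get_image(name): name is "scene" or "side" or "wrist"; returns a dict with "img" (420x560x3 uint8, red, green, blue), "mtx" (3x3 intrinsics, pixels), "rvec" (rotation vector, rad) and "tvec" (3), from world to camera coordinates, as OpenCV has them. Camera axes: x right, y down, z forward; pixel columns grow to the right and rows downward; lengths in m; the calibration is good to about 2 mm. A picture is of the moment at which its call begins. There is no depth.
- sign_off(): hands the job in; it is judged then, once.
The state is a dict: "time": time; "joint_positions": joint angles; "joint_velocities": joint speeds; "joint_torque": joint torques, N m; "position": TCP position; "tcp_rot": TCP orientation; "contact_force": force on the tool from outside, world axes, zero at the start; "ft_torque": the same for the moment, N m; "finger_gap": finger opening in m; "grasp_force": force on a finger pad.
Only numpy, scipy, OpenCV 4.12 (cv2) and the standard library are available. Lean on these libraries where they do the work, as an engineer would, in place of code of your own. Each camera call takes 0.05 s, during which the arm holds its last target. There are 200 camera calls.

## Task

One of the four bushes in the grey kit tray is the wrong grade: the set must be four red ones, one standing flat in each bay, so take the odd one out, stand it upright in the green stock tray and put the red spare from there in its place, leaving the other coloured bushes standing in the stock tray. Stand every bolt that lies in the wooden rack in the kit tray's bolt holder, threaded end down to the bottom, one to a cell. Leave the mug, the tin and the grease can where they are.

Things in the scene. Friction and masses are not known exactly. Their poses are not given: they have to be found in the camera images.
- kit: grey plastic kit tray, fixed, 170 mm (its x) by 202 mm (its y), origin at the centre of its underside on the bench, z up; floor 3 mm thick. Four square bays (62 mm inside, 4 mm walls whose tops are 12 mm above the bench) in two by two on its -y side; along its +y edge a bolt holder, a block 164 mm along x, 32 mm along y, top 63 mm above the bench, with five narrow square cells in a row along x
- stock: green shallow stock tray, fixed, 170 mm square outside, 5 mm walls, tops of the walls 12 mm above the bench, inner floor 3 mm above the bench; origin at the centre of its underside, z up. Spare bushes stand in it, one corner is free
- rack: wooden rack, fixed, 150 (its x) by 246 mm, origin at the centre of its underside, z up: a 10 mm board with two notched rails along y, 12 mm thick, at x = -50 and +55 mm, tops 45 mm above the bench. Notches 18 mm wide at y = -100, -50, 0, 50, 100 mm, their floors 36 mm up; bolts lie across both rails, axes 43 mm up, heads towards +x (away from the robot) just beyond the rail, tips towards -x
- bay1 (a point): centre of the floor of bay 1 of the kit tray (tray x -34, y -64 mm), 3 mm above the bench
- bay2 (a point): centre of the floor of bay 2 of the kit tray (tray x -34, y 2 mm), 3 mm above the bench
- bay3 (a point): centre of the floor of bay 3 of the kit tray (tray x 34, y -64 mm), 3 mm above the bench
- bay4 (a point): centre of the floor of bay 4 of the kit tray (tray x 34, y 2 mm), 3 mm above the bench
- cell1 (a point): centre of the mouth of cell 1 of the bolt holder, the one farthest along the tray's x (tray x 66, y 81 mm), 63 mm above the bench; cells 1 to 5 lie at tray x = 66, 33, 0, -33 and -66 mm, y 81 mm; each is 22 mm square inside and 60 mm deep
- red1_mid (a point): red polyurethane suspension bush, half-way up its axis; 43 mm tall, stands on a flange 42 mm in diameter and 7 mm thick, body above it 30 mm in diameter, steel sleeve end showing on top; own z up its axis; about 90 g
- red2_mid (a point): red polyurethane suspension bush, half-way up its axis; 43 mm tall, stands on a flange 42 mm in diameter and 7 mm thick, body above it 30 mm in diameter, steel sleeve end showing on top; own z up its axis; about 90 g
- red3_mid (a point): red polyurethane suspension bush, half-way up its axis; 43 mm tall, stands on a flange 42 mm in diameter and 7 mm thick, body above it 30 mm in diameter, steel sleeve end showing on top; own z up its axis; about 90 g
- red4_mid (a point): red polyurethane suspension bush, half-way up its axis; 43 mm tall, stands on a flange 42 mm in diameter and 7 mm thick, body above it 30 mm in diameter, steel sleeve end showing on top; own z up its axis; about 90 g
- blue_mid (a point): blue polyurethane suspension bush, half-way up its axis; 43 mm tall, stands on a flange 42 mm in diameter and 7 mm thick, body above it 30 mm in diameter, steel sleeve end showing on top; own z up its axis; about 90 g
- black_mid (a point): black polyurethane suspension bush, half-way up its axis; 43 mm tall, stands on a flange 42 mm in diameter and 7 mm thick, body above it 30 mm in diameter, steel sleeve end showing on top; own z up its axis; about 90 g
- yellow_mid (a point): yellow polyurethane suspension bush, half-way up its axis; 43 mm tall, stands on a flange 42 mm in diameter and 7 mm thick, body above it 30 mm in diameter, steel sleeve end showing on top; own z up its axis; about 90 g
- bolt1_mid (a point): steel hex bolt (absent in some runs), half-way along its shank; shank 14 mm in diameter and 130 mm long, so the threaded tip is 65 mm from this point along own -z and the underside of the head 65 mm along +z; head 10 mm thick, 24 mm over its corners; about 170 g, balance point 12 mm from this point towards the head
- bolt2_mid (a point): steel hex bolt (absent in some runs), half-way along its shank; shank 14 mm in diameter and 130 mm long, so the threaded tip is 65 mm from this point along own -z and the underside of the head 65 mm along +z; head 10 mm thick, 24 mm over its corners; about 170 g, balance point 12 mm from this point towards the head
- bolt3_mid (a point): steel hex bolt (absent in some runs), half-way along its shank; shank 14 mm in diameter and 130 mm long, so the threaded tip is 65 mm from this point along own -z and the underside of the head 65 mm along +z; head 10 mm thick, 24 mm over its corners; about 170 g, balance point 12 mm from this point towards the head
- bolt4_mid (a point): steel hex bolt (absent in some runs), half-way along its shank; shank 14 mm in diameter and 130 mm long, so the threaded tip is 65 mm from this point along own -z and the underside of the head 65 mm along +z; head 10 mm thick, 24 mm over its corners; about 170 g, balance point 12 mm from this point towards the head
- bolt5_mid (a point): steel hex bolt (absent in some runs), half-way along its shank; shank 14 mm in diameter and 130 mm long, so the threaded tip is 65 mm from this point along own -z and the underside of the head 65 mm along +z; head 10 mm thick, 24 mm over its corners; about 170 g, balance point 12 mm from this point towards the head
- mug_mid (a point): blue mug, 80 mm in diameter, 95 mm tall, half-way up; to be left alone
- tin_mid (a point): flat red tin, 75 by 170 by 32 mm, half-way up; to be left alone
- can_mid (a point): short round orange grease can, 70 mm in diameter, 60 mm tall, half-way up; to be left alone
Things that resemble listed ones, but are neither listed nor needed, are in the scene too. Leave any pink or purple look-alike of the part that bears bolt1_mid alone.

How it is judged:
At the end, for the whole second after the job is handed in: Four red bushes upright (7 degrees) on the bay floors, each within 18 mm of a bay's centre; blue, black and yellow bushes upright on the stock tray's floor; every bolt present at the bottom of a cell of the bolt holder, head up (17 degrees); all at rest ((horizontal distance between red1_mid and bay1 below 0.018 m or horizontal distance between red1_mid and bay2 below 0.018 m or horizontal distance between red1_mid and bay3 below 0.018 m or horizontal distance between red1_mid and bay4 below 0.018 m) and z of red1_mid in the frame of kit between 0.02 and 0.029 m and angle between each of red1_mid, red2_mid, red3_mid, red4_mid, blue_mid, black_mid, yellow_mid's own z axis and vertical below 0.12 rad and (horizontal distance between red2_mid and bay1 below 0.018 m or horizontal distance between red2_mid and bay2 below 0.018 m or horizontal distance between red2_mid and bay3 below 0.018 m or horizontal distance between red2_mid and bay4 below 0.018 m) and z of red2_mid in the frame of kit between 0.02 and 0.029 m and (horizontal distance between red3_mid and bay1 below 0.018 m or horizontal distance between red3_mid and bay2 below 0.018 m or horizontal distance between red3_mid and bay3 below 0.018 m or horizontal distance between red3_mid and bay4 below 0.018 m) and z of red3_mid in the frame of kit between 0.02 and 0.029 m and (horizontal distance between red4_mid and bay1 below 0.018 m or horizontal distance between red4_mid and bay2 below 0.018 m or horizontal distance between red4_mid and bay3 below 0.018 m or horizontal distance between red4_mid and bay4 below 0.018 m) and z of red4_mid in the frame of kit between 0.02 and 0.029 m and x of blue_mid in the frame of stock between -0.068 and 0.068 m and y of blue_mid in the frame of stock between -0.068 and 0.068 m and z of each of blue_mid, black_mid, yellow_mid in the frame of stock below 0.029 m and x of black_mid in the frame of stock between -0.068 and 0.068 m and y of black_mid in the frame of stock between -0.068 and 0.068 m and x of yellow_mid in the frame of stock between -0.068 and 0.068 m and y of yellow_mid in the frame of stock between -0.068 and 0.068 m and z of bolt1_mid in the frame of kit between 0.06 and 0.075 m and angle between each of bolt1_mid, bolt2_mid, bolt3_mid, bolt4_mid, bolt5_mid's own z axis and vertical below 0.3 rad and y of bolt1_mid in the frame of kit between 0.065 and 0.097 m and x of bolt1_mid in the frame of kit between -0.083 and 0.083 m and z of bolt2_mid in the frame of kit between 0.06 and 0.075 m and y of bolt2_mid in the frame of kit between 0.065 and 0.097 m and x of bolt2_mid in the frame of kit between -0.083 and 0.083 m and z of bolt3_mid in the frame of kit between 0.06 and 0.075 m and y of bolt3_mid in the frame of kit between 0.065 and 0.097 m and x of bolt3_mid in the frame of kit between -0.083 and 0.083 m and z of bolt4_mid in the frame of kit between 0.06 and 0.075 m and y of bolt4_mid in the frame of kit between 0.065 and 0.097 m and x of bolt4_mid in the frame of kit between -0.083 and 0.083 m and z of bolt5_mid in the frame of kit between 0.06 and 0.075 m and y of bolt5_mid in the frame of kit between 0.065 and 0.097 m and x of bolt5_mid in the frame of kit between -0.083 and 0.083 m and linear speed of each of red1, red2, red3, red4, blue, black, yellow, bolt1, bolt2, bolt3, bolt4, bolt5 below 0.02 m/s); the robot touches nothing.
It fails at once if the mug is pushed more than 30 mm from its place or tipped over (distance of mug_mid from where it was at the start of the episode above 0.03 m or angle between mug_mid's own z axis and vertical above 0.5 rad).
It fails at once if the red tin is pushed more than 30 mm from its place or tipped over (distance of tin_mid from where it was at the start of the episode above 0.03 m or angle between tin_mid's own z axis and vertical above 0.5 rad).
It fails at once if the grease can is pushed more than 30 mm from its place or tipped over (distance of can_mid from where it was at the start of the episode above 0.03 m or angle between can_mid's own z axis and vertical above 0.5 rad).
Of bolt1, bolt2, bolt3, bolt4, bolt5 only 3 to 5 are there at a start; the rules pass over those that are not, and their reading is None.
At some moment in a run one of red1, red2, red3, red4, blue, black, yellow may be knocked a few centimetres aside while the robot is not near it.
It also fails if it takes over 210 s, if anything falls off the work surface, if the arm or the gripper's body presses on something with over 40 N, if the wrist force passes 120 N, or if a joint passes its speed limit or range.

## Working session

There is one attempt and no reset: what is moved stays moved. The work goes in short steps, Python scripts to look and compute and a tool call to move; the robot and the scene stay as the last step left them, time stands still between calls to the robot, and variables do not carry over. Pictures are saved under pics/ and viewed, at most 14 in all, crops included, and the job is handed in when it is done.

Besides the shell and the picture viewer there is one more tool, called after "Call:" as a command line: name --argument value ..., lists and objects as JSON in quotes. drive_tool: Moves the arm, as the interface text tells. Its arguments: {"type":"object","properties":{"plan":{"type":"array","items":{"type":"number"}}},"required":["plan"]}

```bash
ls; mkdir -p pics
python3 - <<'E'
from plant import *
import cv2,numpy as np
print(get_obs(),hold_point_z)
for n in("scene","side"):
    d=get_image(n);cv2.imwrite(f"pics/{n}0.png",cv2.resize(d["img"][:,:,::-1],(800,600),interpolation=cv2.INTER_CUBIC))
    R=cv2.Rodrigues(np.array(d["rvec"]))[0];print(n,d["mtx"],-R.T@np.ravel(d["tvec"]))
E
```

```text
pics
{'time': 0.0, 'joint_positions': array([ 1.28362564e+00,  3.53649601e-01,  1.63414904e+00, -6.32404172e-06,
        1.15524680e+00, -2.39365952e-03]), 'joint_velocities': array([ 1.33896489e-03,  7.98990909e-04, -1.49735646e-03, -2.56531810e-06,
       -6.70911071e-04, -3.21973763e-04]), 'joint_torque': array([ 1.23670168e-03, -6.05251694e+01, -3.42090297e+01,  1.96454716e-04,
        9.06103291e-03,  1.59944352e-05]), 'position': array([0.1754458 , 0.59934757, 0.23055442]), 'tcp_rot': array([[-9.59725038e-01,  2.80940718e-01, -4.05937251e-04],
       [ 2.80941011e-01,  9.59724024e-01, -1.39492905e-03],
       [-2.30463543e-06, -1.45279275e-03, -9.99998945e-01]]), 'contact_force': array([-0.04519153, -0.24110609,  0.34423195]), 'ft_torque': array([ 0.039068  , -0.0472436 , -0.01315154]), 'grasp_force': 0.0, 'finger_gap': 0.08552289399060505} 0.0187
scene [[402.75756306   0.         273.86927872]
 [  0.         402.75756306 217.74545099]
 [  0.           0.           1.        ]] [1.31128528 0.03438978 1.18870544]
side [[449.15168969   0.         276.26067754]
 [  0.         449.15168969 210.18458536]
 [  0.           0.           1.        ]] [-0.07762076 -0.71043516  0.671945  ]
```

View pics/scene0.png

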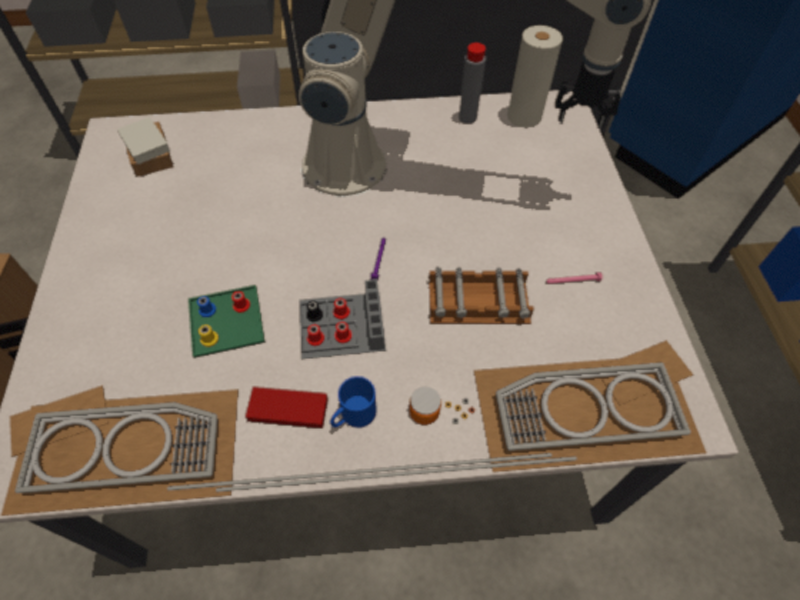

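View pics/side0.png

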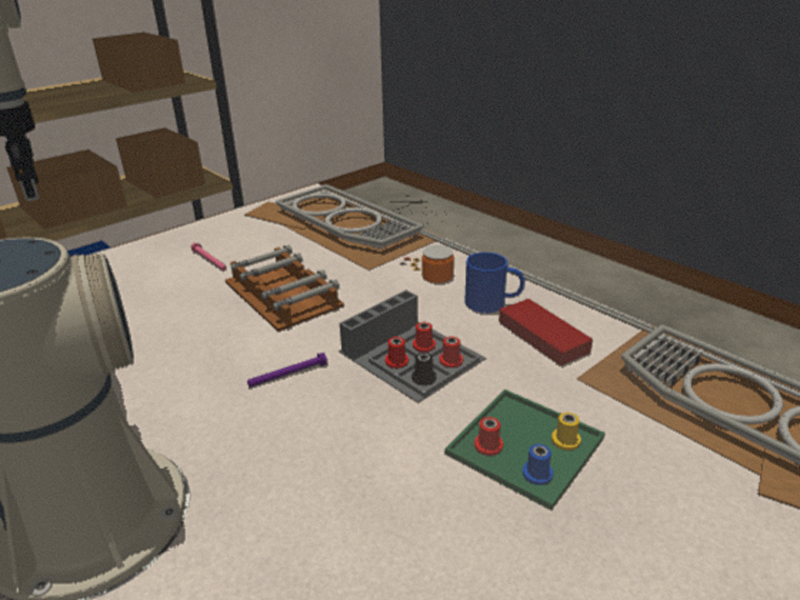

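The odd one out is the black bush in the kit at scene (313,310), and the red spare is in the stock tray at (240,298). Four grey bolts lie in the rack at columns 438, 461, 502 and 523. The purple bolt (378,258) and pink bolt (575,279) are look-alikes. I'll enlarge one crop to measure from.

```bash
cat > h.py <<'E'
from plant import *
import cv2,numpy as np
def cam(n):
    d=get_image(n);return d
def ray(d,uv,z):
    R=cv2.Rodrigues(np.array(d["rvec"]))[0];t=np.ravel(d["tvec"])
    uv=np.array(uv,float).reshape(-1,1,2);p=cv2.undistortPoints(uv,np.array(d["mtx"]),None)[:,0]
    r=np.c_[p,np.ones(len(p))]@R;c=-R.T@t
    return c+r*((z-c[2])/r[:,2])[:,None]
def proj(d,P):
    return cv2.projectPoints(np.array(P,float).reshape(-1,1,3),np.array(d["rvec"]),np.array(d["tvec"]),np.array(d["mtx"]),None)[0][:,0]
def crop(d,x0,y0,x1,y1,s,name):
    cv2.imwrite("pics/"+name,cv2.resize(np.ascontiguousarray(d["img"][y0:y1,x0:x1,::-1]),None,fx=s,fy=s,interpolation=cv2.INTER_CUBIC))
E
python3 - <<'E'
from h import *
d=cam("scene");crop(d,125,175,385,260,3,"c1.png")
E
```

```text
(no output)
```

View pics/c1.png

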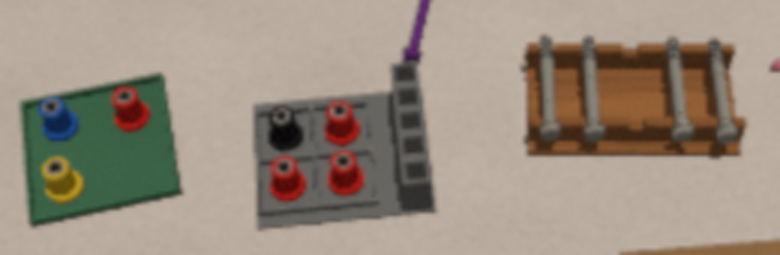

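Run:
```python
from h import *
np.set_printoptions(precision=4,suppress=True)
d=cam("scene")
f=lambda L,z:ray(d,np.array(L)/3+[125,175],z)[:,:2]
def fit(model,w):
    model=np.array(model,float);w=np.array(w);a=model.mean(0);b=w.mean(0)
    U,S,Vt=np.linalg.svd((model-a).T@(w-b));R=(U@Vt).T
    t=b-R@a;print(" yaw",np.degrees(np.arctan2(R[1,0],R[0,0])),"o",t,"res",np.abs(model@R.T+t-w).max());return R,t
cells=f([(416,171),(413,146),(411,121),(407,97),(404,73)],.063);print(cells)
b=f([(283,114),(340,108),(287,163),(347,157)],.046)
cor=f([(254,105),(259,228)],.003)
print("kit");fit([[x,.081]for x in(.066,.033,0,-.033,-.066)]+[[-.085,-.101],[.085,-.101]],np.r_[cells,cor])
print("bushes",b)
print("stock");R,t=fit([[-.085,-.085],[-.085,.085],[.085,.085],[.085,-.085]],f([(22,101),(162,74),(181,193),(32,225)],.012))
s=f([(53,103),(126,94),(56,163)],.046);print(s,(s-t)@R)
print("free corner",t+R@[.04,.04])
print("bolt tips",f([(546,42),(588,42),(674,43),(716,43)],.043));print("heads",f([(549,130),(594,130),(682,130),(727,128)],.043))
o=get_obs();print(o["position"])
w=cam("wrist");R=cv2.Rodrigues(np.array(w["rvec"]))[0];c=-R.T@np.ravel(w["tvec"]);T=np.array(o["tcp_rot"]);print("cam in tool",T.T@(c-o["position"]),T.T@R.T,w["mtx"])
```

```text
[[0.6268 0.0542]
 [0.5943 0.0533]
 [0.561  0.0535]
 [0.528  0.0513]
 [0.4942 0.0502]]
kit
 yaw 1.4381936034809117 o [ 0.5627 -0.0278] res 0.002151450567741145
bushes [[ 0.5267 -0.0911]
 [ 0.5244 -0.0259]
 [ 0.593  -0.0875]
 [ 0.5912 -0.0207]]
stock
 yaw 9.15915687419175 o [ 0.5288 -0.3068] res 0.0028087474544130075
[[ 0.4871 -0.3545]
 [ 0.4821 -0.2715]
 [ 0.5694 -0.3438]] [[-0.0488 -0.0404]
 [-0.0405  0.0424]
 [ 0.0342 -0.043 ]]
free corner [ 0.5619 -0.261 ]
bolt tips [[0.4498 0.2218]
 [0.4544 0.2715]
 [0.4653 0.3729]
 [0.4699 0.4225]]
heads [[0.5742 0.2086]
 [0.5789 0.2593]
 [0.588  0.3584]
 [0.59   0.4096]]
[0.1755 0.5996 0.2308]
cam in tool [ 0.0665 -0.001  -0.1424] [[ 0.0016 -0.9656 -0.2599]
 [ 1.      0.0017  0.0001]
 [ 0.0003 -0.2599  0.9656]] [[342.4979   0.     285.2788]
 [  0.     342.4979 210.5424]
 [  0.       0.       1.    ]]
```

Call:
drive_tool --plan '[110,0,0,0,-10.3,110,-56.8,-20.9,0,0,110,-56.8,-20.9,0,0,110,-56.8,-20.9,0,0,110,-56.8,-20.9,0,0,110,-56.8,-20.9,0,0,110,-56.8,-20.9,0,0,110,-56.8,-20.9,0,0,110,0,0,0,0]'

```text
time: 1.38
position: [0.5591, 0.4102, 0.2308]
tcp_rot: [[-0.994, 0.109, 0.001], [0.109, 0.994, -0.001], [-0.001, -0.0, -1.0]]
contact_force: [-0.7, -0.1, -0.9]
finger_gap: 0.0487
grasp_force: 0.0
```

Run:
```python
from h import *
o=get_obs();print(o["position"],o["finger_gap"],o["tcp_rot"])
d=cam("wrist");cv2.imwrite("pics/w1.png",cv2.resize(d["img"][:,:,::-1],(800,600),interpolation=cv2.INTER_CUBIC))
```

```text
[0.55912588 0.41015072 0.2307963 ] 0.04869637746530636 [[-9.94029165e-01  1.09111508e-01  8.35715367e-04]
 [ 1.09111098e-01  9.94029424e-01 -5.21787854e-04]
 [-8.87658725e-04 -4.27486524e-04 -9.99999515e-01]]
```

View pics/w1.png

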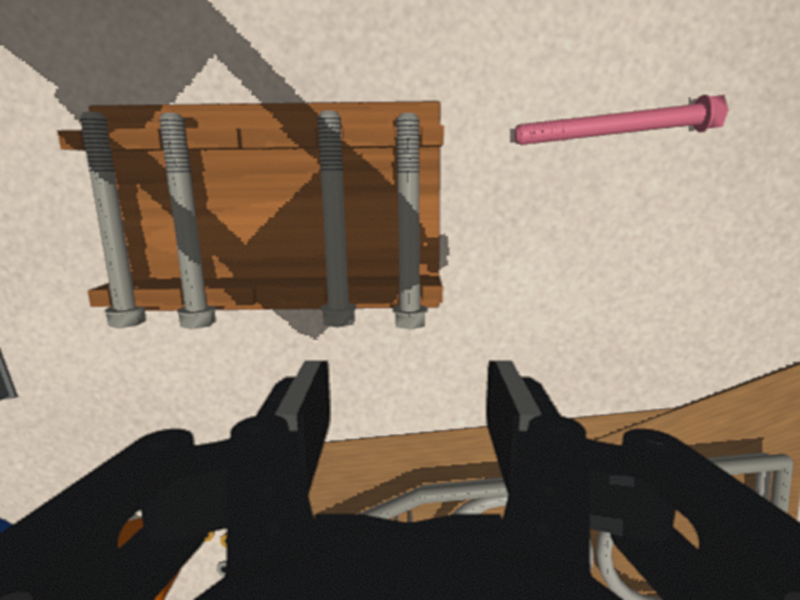

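Run:
```python
from h import *
np.set_printoptions(precision=4,suppress=True)
d=cam("wrist");o=get_obs()
f=lambda L,z:ray(d,np.array(L)*.7,z)[:,:2]
t=f([(93,113),(172,114),(329,113),(407,113)],.045);h=f([(123,308),(194,309),(338,307),(409,310)],.045)
print(t,h,np.linalg.norm(h-t,axis=1),np.degrees(np.arctan2(*(h-t).T[::-1])))
e=(h-t)/np.linalg.norm(h-t,axis=1)[:,None]
g=h-.028*e;print("grip",g)
T=np.array(o["tcp_rot"]);print("tool mm",((np.c_[g,np.zeros(4)]-[*o["position"][:2],0])@T)[:,:2]*1000)
print("rail",f([(200,283),(200,305),(200,130),(200,148)],.045))
```

```text
[[0.4356 0.2242]
 [0.4415 0.2735]
 [0.4514 0.372 ]
 [0.4567 0.4208]] [[0.5625 0.2103]
 [0.5685 0.2593]
 [0.5777 0.3595]
 [0.5851 0.4084]] [0.1277 0.1278 0.1269 0.1291] [-6.2647 -6.3729 -5.6557 -5.4988]
grip [[0.5347 0.2133]
 [0.5407 0.2625]
 [0.5498 0.3622]
 [0.5573 0.4111]]
tool mm [[  -0.2368 -199.9668]
 [  -0.9518 -150.4666]
 [   0.5188  -50.2834]
 [  -1.6467   -0.8847]]
rail [[0.5506 0.2675]
 [0.5661 0.2641]
 [0.4527 0.289 ]
 [0.4635 0.2867]]
```

Call:
drive_tool --plan '[110,2.4,-0.9,51,0,110,0,0,51,0,110,0,0,51,0,110,0,0,40,0,110,0,0,12,0,255,0,0,0,0,255,0,0,0,0,255,0,0,0,0,255,0,0,0,0]'

```text
time: 2.6
position: [0.5541, 0.413, 0.0283]
tcp_rot: [[-0.994, 0.105, 0.002], [0.105, 0.994, 0.002], [-0.002, 0.002, -1.0]]
contact_force: [-1.8, 1.4, 7.8]
finger_gap: 0.0118
grasp_force: 58.9
```

Call:
drive_tool --plan '[255,0,0,-20,0,255,0,0,-30,0,255,0,0,-40,0,255,0,0,-50,0,255,0,0,-50,0,255,0,0,0,0]'

```text
time: 3.35
position: [0.5554, 0.4134, 0.2228]
tcp_rot: [[-0.994, 0.105, 0.008], [0.105, 0.994, 0.005], [-0.007, 0.006, -1.0]]
contact_force: [1.1, 0.1, -2.1]
finger_gap: 0.0116
grasp_force: 58.6
```

Run:
```python
from h import *
o=get_obs();print(o["position"],o["finger_gap"],o["contact_force"],o["ft_torque"])
d=cam("side");p=proj(d,[o["position"]])[0].astype(int);print(p);y,x=max(p[1]-60,0),max(p[0]-80,0);crop(d,x,y,x+160,y+120,5,"s1.png")
```

```text
[0.55541922 0.41337911 0.22284526] 0.01163162532646791 [ 1.13517556  0.07174204 -2.126281  ] [ 0.01360045  0.00267456 -0.01944076]
[182 122]
```

View pics/s1.png

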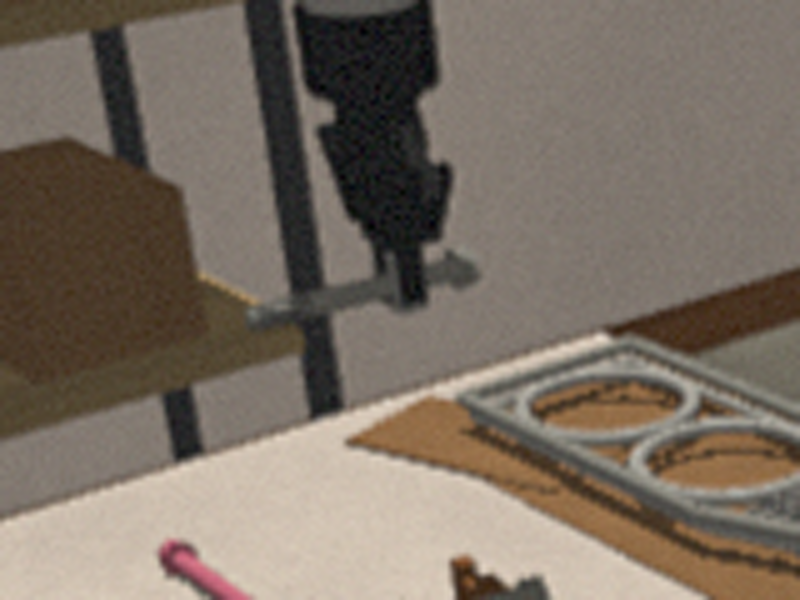

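The bolt is held level, seen at crop (250–480, 260–320), with the tip to the left. It needs to pivot in the grip, so I'll test how the grip force varies with closure, low above its own notch.

Call:
drive_tool --plan '[255,0,0,-62,0,255,0,0,-38,0,235,0,0,0,0,235,0,0,0,0]'

```text
time: 3.9
position: [0.5524, 0.4113, 0.3142]
tcp_rot: [[-0.994, 0.105, -0.002], [0.105, 0.994, -0.002], [0.002, -0.002, -1.0]]
contact_force: [0.1, 0.4, -1.5]
finger_gap: 0.012
grasp_force: 58.6
```

```bash
python3 -c "
from plant import *
o=get_obs();print(o['position'],o['ft_torque'],o['contact_force'],o['grasp_force'],o['finger_gap'])"
```

```text
[0.55237491 0.41130077 0.31424362] [ 0.00715642 -0.05459951  0.03742544] [ 0.05569617  0.39222184 -1.50045143] 58.61587464809418 0.011966894124926762
```

Call:
drive_tool --plan '[235,0,0,50,0,235,0,0,50,0,235,0,0,50,0,235,0,0,50,0,235,0,0,48,0,226,0,0,0,0,226,0,0,0,0]'

```text
time: 4.78
position: [0.5533, 0.4121, 0.0688]
tcp_rot: [[-0.994, 0.105, -0.0], [0.105, 0.994, -0.0], [0.0, -0.0, -1.0]]
contact_force: [0.6, 0.2, -0.2]
finger_gap: 0.0119
grasp_force: 58.7
```

Call:
drive_tool --plan '[222,0,0,0,0,222,0,0,0,0]'

```text
time: 5.03
position: [0.554, 0.4126, 0.0702]
tcp_rot: [[-0.994, 0.105, 0.002], [0.105, 0.994, 0.002], [-0.002, 0.002, -1.0]]
contact_force: [0.1, -0.0, -1.8]
finger_gap: 0.0116
grasp_force: 58.7
```

Call:
drive_tool --plan '[219,0,0,0,0,219,0,0,0,0]'

```text
time: 5.28
position: [0.5533, 0.4121, 0.0688]
tcp_rot: [[-0.994, 0.105, 0.0], [0.105, 0.994, 0.0], [-0.0, 0.0, -1.0]]
contact_force: [0.1, -0.6, -1.5]
finger_gap: 0.0123
grasp_force: 46.1
```

Call:
drive_tool --plan '[217,0,0,0,0,217,0,0,0,0]'

```text
time: 5.52
position: [0.5532, 0.412, 0.0682]
tcp_rot: [[-0.994, 0.105, -0.0], [0.105, 0.994, -0.0], [0.0, -0.0, -1.0]]
contact_force: [-0.2, -0.4, -1.5]
finger_gap: 0.0131
grasp_force: 27.9
```

Call:
drive_tool --plan '[215,0,0,0,0,215,0,0,0,0]'

```text
time: 5.78
position: [0.5532, 0.412, 0.0682]
tcp_rot: [[-0.994, 0.105, -0.0], [0.105, 0.994, -0.0], [0.0, -0.0, -1.0]]
contact_force: [-0.3, -0.5, -2.2]
finger_gap: 0.0138
grasp_force: 11.4
```

```bash
python3 -c "
from h import *
o=get_obs();print(o['position'],o['ft_torque'],o['contact_force'],o['grasp_force'],o['finger_gap'])
d=cam('wrist');crop(d,130,100,430,420,1.8,'w2.png')"
```

```text
[0.5531926  0.41198303 0.06821994] [ 0.0208297   0.00619336 -0.02044179] [-0.26395953 -0.48846471 -2.22387437] 11.35048896074295 0.013783717905291728
```

Call:
drive_tool --plan '[214.2,0,0,0,0,214.2,0,0,0,0]'

```text
time: 6.08
position: [0.5532, 0.412, 0.0683]
tcp_rot: [[-0.994, 0.105, 0.0], [0.105, 0.994, 0.0], [-0.0, 0.0, -1.0]]
contact_force: [0.7, 0.9, -0.7]
finger_gap: 0.0139
grasp_force: 5.6
```

```bash
python3 -c "
from h import *
o=get_obs();print(o['position'],o['ft_torque'],o['contact_force'],o['grasp_force'],o['finger_gap'])
d=cam('wrist');crop(d,130,0,430,420,1.4,'w2.png')"
```

```text
[0.55320541 0.4120016  0.06829745] [ 0.0079538   0.03034257 -0.04269557] [ 0.68323202  0.89397033 -0.67642087] 5.618276372551918 0.013896058281868913
```

View pics/w2.png

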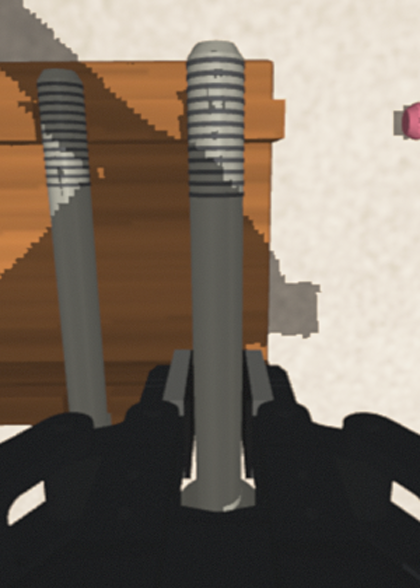

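Call:
drive_tool --plan '[213.7,0,0,0,0,213.7,0,0,0,0]'

```text
time: 6.38
position: [0.5532, 0.412, 0.0683]
tcp_rot: [[-0.994, 0.105, 0.0], [0.105, 0.994, 0.0], [0.0, 0.0, -1.0]]
contact_force: [0.8, 0.4, -0.9]
finger_gap: 0.0138
grasp_force: 2.3
```

```bash
cat >> h.py <<'E'
def tilt(L=.097,save=None):
    "row profile above the fingers along bolt column, with the tip pixel expected for several tilts"
    o=get_obs();d=cam("wrist");T=np.array(o["tcp_rot"]);g=np.array(o["position"])-T[:,2]*hold_point_z
    A=np.arange(0,100,10);P=[g+L*(np.cos(np.radians(a))*T[:,0]+np.sin(np.radians(a))*T[:,2]) for a in A]
    print(dict(zip(A.tolist(),np.round(proj(d,P)).astype(int).tolist())));print("force",o["grasp_force"],"gap",o["finger_gap"],"pos",o["position"])
    if save: crop(d,130,0,430,420,1.4,save)
    return d
E
python3 -c "
from h import *
d=tilt(save='w3.png');im=d['img'].astype(int);print([tuple(im[r,283]) for r in range(10,120,8)])"
```

```text
{0: [288, 22], 10: [288, 38], 20: [287, 58], 30: [287, 80], 40: [287, 103], 50: [287, 126], 60: [287, 150], 70: [287, 173], 80: [287, 197], 90: [286, 221]}
force 2.3456821963191032 gap 0.01381908636191944 pos [0.55318774 0.41202384 0.06830905]
[(np.int64(238), np.int64(230), np.int64(218)), (np.int64(234), np.int64(225), np.int64(213)), (np.int64(232), np.int64(223), np.int64(209)), (np.int64(235), np.int64(227), np.int64(214)), (np.int64(209), np.int64(190), np.int64(171)), (np.int64(168), np.int64(110), np.int64(61)), (np.int64(179), np.int64(115), np.int64(66)), (np.int64(172), np.int64(111), np.int64(62)), (np.int64(132), np.int64(131), np.int64(124)), (np.int64(93), np.int64(93), np.int64(91)), (np.int64(175), np.int64(173), np.int64(158)), (np.int64(110), np.int64(109), np.int64(104)), (np.int64(102), np.int64(102), np.int64(97)), (np.int64(175), np.int64(173), np.int64(158))]
```

The grip at about 2 N lets gravity swing the tip down, now at about 27°. I'll tighten, lift, then loosen again.

Call:
drive_tool --plan '[225,0,0,0,0,225,0,0,-30,0,225,0,0,-30,0,225,0,0,-20,0,225,0,0,0,0,214.2,0,0,0,0,214.2,0,0,0,0,213.7,0,0,0,0,213.7,0,0,0,0,213.7,0,0,0,0]'

```text
time: 7.68
position: [0.5532, 0.412, 0.1481]
tcp_rot: [[-0.994, 0.105, -0.0], [0.105, 0.994, -0.0], [0.0, -0.0, -1.0]]
contact_force: [0.5, 0.2, -1.0]
finger_gap: 0.0138
grasp_force: 2.5
```

```bash
python3 -c "
from h import *
d=tilt(save='w4.png');im=d['img'].astype(int);print([(r,*map(int,im[r,285])) for r in range(50,240,8)])"
```

```text
{0: [288, 22], 10: [288, 38], 20: [287, 58], 30: [287, 80], 40: [287, 103], 50: [287, 126], 60: [287, 150], 70: [287, 173], 80: [287, 197], 90: [286, 221]}
force 2.547536864876747 gap 0.013807228391042715 pos [0.55316133 0.41198717 0.14811802]
[(50, 223, 214, 196), (58, 228, 219, 204), (66, 139, 89, 50), (74, 168, 107, 59), (82, 169, 110, 60), (90, 159, 104, 57), (98, 159, 102, 55), (106, 102, 69, 41), (114, 175, 113, 63), (122, 153, 99, 55), (130, 167, 109, 60), (138, 127, 83, 47), (146, 59, 60, 58), (154, 58, 58, 56), (162, 77, 77, 71), (170, 54, 54, 53), (178, 65, 64, 62), (186, 84, 84, 77), (194, 85, 84, 78), (202, 84, 83, 76), (210, 83, 83, 78), (218, 84, 83, 77), (226, 85, 84, 78), (234, 85, 83, 77)]
```

Call:
drive_tool --plan '[213.6,0,0,0,0,213.6,0,0,0,0,213.6,0,0,0,0]'

```text
time: 8.1
position: [0.5532, 0.412, 0.1483]
tcp_rot: [[-0.994, 0.105, 0.0], [0.105, 0.994, 0.0], [-0.0, 0.0, -1.0]]
contact_force: [-1.1, -0.3, -1.4]
finger_gap: 0.0138
grasp_force: 2.0
```

```bash
cat >> h.py <<'E'
def tip(c=286,save=None):
    d=tilt(save=save);im=d["img"].astype(int)[:,c-4:c+5].mean(1);sat=im.max(1)-im.min(1)
    r=np.arange(420);g=(sat<16)&(im.max(1)<190);print("tip row",next((int(i) for i in r[:300] if g[i:i+14].all()),None))
E
python3 -c "
from h import *
tip()"
```

```text
{0: [288, 22], 10: [288, 38], 20: [287, 58], 30: [287, 80], 40: [287, 103], 50: [287, 126], 60: [287, 150], 70: [287, 173], 80: [287, 197], 90: [286, 221]}
force 1.989540383219719 gap 0.013797473920099093 pos [0.55320818 0.41202712 0.14831067]
tip row 161
```

Call:
drive_tool --plan '[213.5,0,0,0,0,213.5,0,0,0,0,225,0,0,0,0]'

```text
time: 8.52
position: [0.5532, 0.412, 0.1483]
tcp_rot: [[-0.994, 0.105, 0.0], [0.105, 0.994, 0.0], [-0.0, 0.0, -1.0]]
contact_force: [0.1, -0.3, -2.3]
finger_gap: 0.0118
grasp_force: 56.9
```

```bash
python3 -c "
from h import *
tip(save='w5.png')"
```

```text
{0: [288, 22], 10: [288, 38], 20: [288, 58], 30: [287, 80], 40: [287, 103], 50: [287, 126], 60: [287, 150], 70: [287, 173], 80: [287, 197], 90: [286, 221]}
force 56.92690372467041 gap 0.011841849575917798 pos [0.55321154 0.41203192 0.14832576]
tip row 160
```

View pics/w5.png

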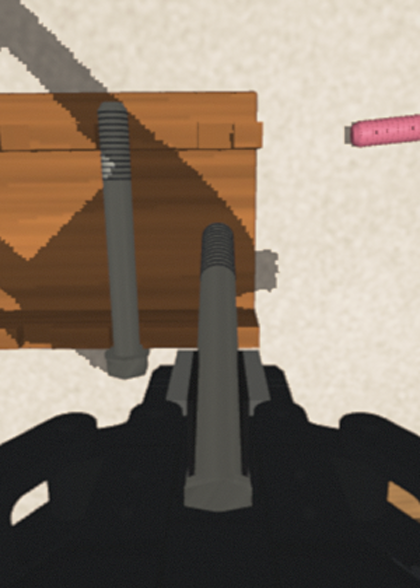

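The bolt hangs about 67° down with its tip at crop (217,228). I'll carry it over cell 5 and use the cell wall to finish righting it.

Call:
drive_tool --plan '[230,0,0,-41,-7.4,230,0,0,-41,0,230,4.1,-51.3,0,0,230,4.1,-51.3,0,0,230,4.1,-51.3,0,0,230,4.1,-51.3,0,0,230,4.1,-51.3,0,0,230,4.1,-51.3,0,0,230,4.1,-51.3,0,0,230,0,0,0,0]'

```text
time: 9.82
position: [0.5329, 0.0493, 0.2305]
tcp_rot: [[-1.0, -0.021, 0.0], [-0.021, 1.0, -0.001], [-0.0, -0.001, -1.0]]
contact_force: [-0.2, 0.5, -1.4]
finger_gap: 0.0122
grasp_force: 57.3
```

```bash
python3 -c "
from h import *
o=get_obs();print(o['position'],o['tcp_rot'])
d=cam('wrist');crop(d,150,0,420,420,1.4,'w6.png')
R=np.array([[np.cos(.0251),-np.sin(.0251)],[np.sin(.0251),np.cos(.0251)]]);print(proj(d,[[*(R@[x,.081]+[.5627,-.0278]),.063] for x in (-.066,-.033,0)]))"
```

```text
[0.53285746 0.04933714 0.23053673] [[-9.99789066e-01 -2.05375875e-02  1.75277154e-04]
 [-2.05377090e-02  9.99788818e-01 -7.21855491e-04]
 [-1.60414969e-04 -7.25303018e-04 -9.99999724e-01]]
[[289.54484163 151.48081136]
 [289.5353179  187.7070323 ]
 [289.52629872 222.01410575]]
```

View pics/w6.png

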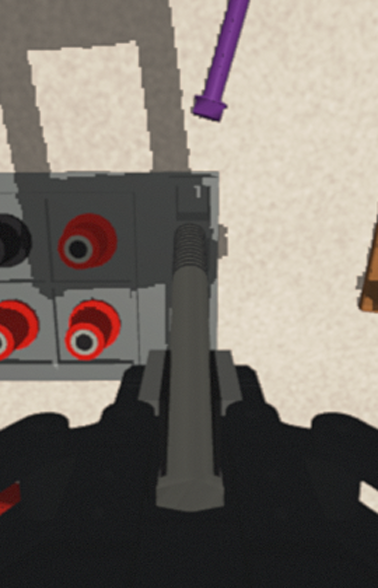

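```bash
python3 -c "
from h import *
d=cam('wrist');g=cv2.cvtColor(d['img'],cv2.COLOR_RGB2GRAY)
for r in range(118,182,2): print(r,g[r,266:314:2])"
```

```text
118 [113 114 112 112 114 111 111 109 107 111 209 218 220 219 219 219 215 215
 218 216 217 212 207 212]
120 [115 111 109 113 115 112 113 116 112 152 219 222 221 220 224 224 217 217
 220 217 211 209 211 218]
122 [ 86  84  83  84  85  85  86  86  84 101 154 156 155 148 154 152 146 146
 155 168 204 208 213 218]
124 [ 66  66  66  64  64  65  65  65  64  64  82  85  85  84  83  81  98 126
 129 157 211 214 209 216]
126 [ 68  67  61  62  62  61  62  63  60  60  60  59  60  67  88 103 111 109
 116 154 209 215 215 218]
128 [ 66  67  66  67  67  68  67  68  67  67  67  68  66  65  97 138 136 136
 134 157 210 217 216 220]
130 [ 67  66  67  66  67  67  67  67  66  67  66  66  65  65  97 140 136 135
 134 160 216 216 216 218]
132 [ 67  66  68  65  58  64  66  66  67  68  67  86 106  63  78  93 111 137
 134 156 216 214 215 218]
134 [ 65  68  67  66  54  64  68  66  66  65  66  96 118  64  65  57  98 136
 133 137 211 214 216 218]
136 [ 67  67  66  66  54  66  67  66  65  66  66  65  64  65  67  55  97 137
 133 169 221 217 219 219]
138 [ 66  66  67  66  54  66  67  67  65  66  66  67  65  66  67  55 1
[... 1495 characters left out ...]
  53  53  53  52  60  67  68  57  54  54  50  48  65  61
  92  99 112 109 112 174]
170 [ 65  65  65  65  51  50  54  53  54  57  54  54  55  60  48  45  60  65
  90  99 113 109 108 159]
172 [ 64  65  66  65  49  51  58  59  55  52  53  53  57  62  53  45  59  66
  62  92 115 109 108 156]
174 [ 66  66  64  64  47  55  54  64  57  59  57  54  61  56  50  44  59  65
  63  90 114 113 108 154]
176 [ 64  65  65  65  44  51  51  57  67  64  60  63  59  51  52  45  60  65
  66  90 114 112 146 200]
178 [ 64  65  65  64  48  49  55  51  55  58  62  54  54  56  54  50  60  66
  65  89 113 111 107 155]
180 [ 66  64  64  65  47  54  60  58  52  54  52  53  57  63  51  44  61  65
  65  94 114 111 105 157]
```

```bash
python3 -c "
from h import *
np.set_printoptions(precision=4,suppress=True)
d=cam('wrist');o=get_obs();c=ray(d,[(285.5,144.5)],.063)[0];T=np.array(o['tcp_rot']);g=o['position']-T[:,2]*hold_point_z
print('cell5',c,'rel grasp tool mm',(c-g)@T*1000)
for a in (64,66,68,70):
  for s in (1,-1):
    e=np.cos(np.radians(a))*T[:,0]+np.sin(np.radians(a))*T[:,2];n=np.sin(np.radians(a))*T[:,0]-np.cos(np.radians(a))*T[:,2]
    print(a,s,proj(d,[g+.097*e+.006*s*n]),((.097*e)@T)*1000)
"
```

```text
cell5 [0.4891 0.0506 0.063 ] rel grasp tool mm [ 44.3031  -1.1744 186.1335]
64 1 [[287.531  150.8475]] [42.522 -0.    87.183]
64 -1 [[287.4437 167.5327]] [42.522 -0.    87.183]
66 1 [[287.5045 155.5551]] [39.4535 -0.     88.6139]
66 -1 [[287.4221 172.2584]] [39.4535 -0.     88.6139]
68 1 [[287.4795 160.2676]] [36.3368 -0.     89.9368]
68 -1 [[287.4019 176.9899]] [36.3368 -0.     89.9368]
70 1 [[287.4559 164.9852]] [33.176  -0.     91.1502]
70 -1 [[287.3829 181.7275]] [33.176  -0.     91.1502]
```

Call:
drive_tool --plan '[230,9,0,40,0,230,0,0,40,0,230,0,0,22,0,216,0,0,0,0,216,0,0,0,0]'

```text
time: 10.6
position: [0.5244, 0.0529, 0.129]
tcp_rot: [[-1.0, -0.025, 0.0], [-0.025, 1.0, 0.0], [-0.0, 0.0, -1.0]]
contact_force: [-2.2, -0.2, -1.8]
finger_gap: 0.0132
grasp_force: 21.6
```

Call:
drive_tool --plan '[216,5,0,0,0,216,5,0,0,0,216,5,0,0,0,216,0,0,0,0]'

```text
time: 11.1
position: [0.5097, 0.0517, 0.129]
tcp_rot: [[-1.0, -0.024, 0.002], [-0.024, 1.0, 0.0], [-0.002, 0.0, -1.0]]
contact_force: [5.1, 1.3, 1.0]
finger_gap: 0.0131
grasp_force: 19.9
```

```bash
python3 -c "
from h import *
tip(save='w7.png');o=get_obs();print(o['contact_force'],o['ft_torque'])"
```

```text
{0: [288, 22], 10: [287, 39], 20: [287, 59], 30: [287, 80], 40: [287, 103], 50: [287, 126], 60: [287, 150], 70: [286, 173], 80: [286, 197], 90: [286, 221]}
force 19.882839024066925 gap 0.013125001480416476 pos [0.5097447  0.05174375 0.12896096]
tip row 153
[3.99277686 1.50080285 0.01470557] [-0.04828253 -0.95805846  0.02922478]
```

View pics/w7.png

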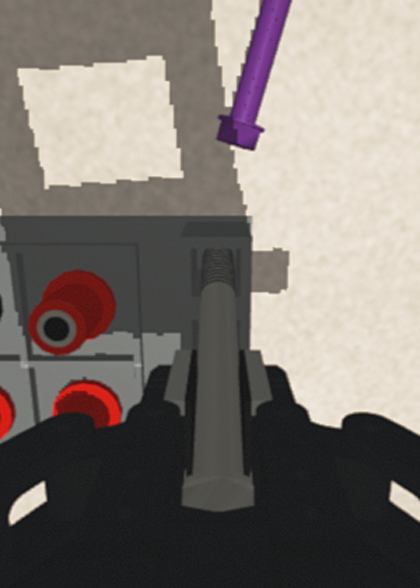

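Tip is inside cell 5's mouth, at crop (217,255), and bearing on its wall. I'll keep righting it.

Call:
drive_tool --plan '[216,5,0,0,0,216,5,0,0,0,216,5,0,0,0,216,3,0,0,0,216,0,0,0,0]'

```text
time: 11.78
position: [0.4902, 0.0512, 0.128]
tcp_rot: [[-1.0, -0.024, -0.002], [-0.024, 1.0, -0.0], [0.002, -0.0, -1.0]]
contact_force: [1.6, -0.9, -2.1]
finger_gap: 0.0132
grasp_force: 8.4
```

Call:
drive_tool --plan '[216,0,0,10,0,216,0,0,10,0,216,0,0,0,0]'

```text
time: 12.15
position: [0.4903, 0.0512, 0.1069]
tcp_rot: [[-1.0, -0.024, -0.002], [-0.024, 1.0, -0.0], [0.002, -0.0, -1.0]]
contact_force: [1.8, 1.0, -1.8]
finger_gap: 0.0132
grasp_force: 8.2
```

Call:
drive_tool --plan '[216,0,0,12,0,216,0,0,10,0,216,0,0,0,0]'

```text
time: 12.52
position: [0.489, 0.0513, 0.0848]
tcp_rot: [[-1.0, -0.024, -0.004], [-0.024, 1.0, -0.0], [0.004, -0.0, -1.0]]
contact_force: [-2.1, 0.3, -8.3]
finger_gap: 0.0133
grasp_force: 10.4
```

Call:
drive_tool --plan '[140,0,0,0,0,110,0,0,0,0,110,0,0,-20,0,110,0,0,-50,0,110,0,0,-50,0,110,0,0,-30,7.4,110,-4,52.6,0,0,110,-4,52.6,0,0,110,-4,52.6,0,0,110,-4,52.6,0,0,110,-4,52.6,0,0,110,-4,52.6,0,0]'

```text
time: 14.02
position: [0.5485, 0.3646, 0.2367]
tcp_rot: [[-0.995, 0.105, 0.001], [0.105, 0.995, 0.0], [-0.001, 0.001, -1.0]]
contact_force: [1.3, -0.1, -0.4]
finger_gap: 0.0486
grasp_force: 0.0
```

Run:
```python
from h import *
np.set_printoptions(precision=4,suppress=True)
o=get_obs();T=np.array(o["tcp_rot"]);print(o["position"],T[:,0])
for g in ([.5458,.3626,0],[.5367,.2629,0],[.5307,.2137,0]): print(((np.array(g)-o["position"])@T*1000)[:2])
# bolt state in cell from scene: project ideal standing bolt axis
d=cam("scene");print(proj(d,[[.489,.0506,.143],[.489,.0506,.063]]));crop(d,200,150,400,250,4,"sc2.png")
```

```text
[0.5485 0.3646 0.2367] [-0.9945  0.1047 -0.0009]
[ 2.7052 -2.3466]
[   1.3158 -102.4514]
[   2.1312 -152.0092]
[[258.8094 183.7759]
 [259.6751 198.1164]]
```

View pics/sc2.png

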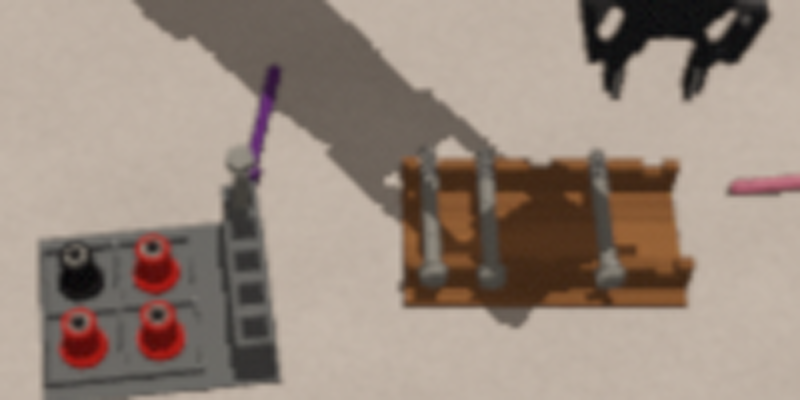

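Bolt 1 stands in cell 5, head at crop (240,158), leaning slightly. Taking the next bolt.

Call:
drive_tool --plan '[110,2.7,-2.3,60,0,110,0,0,60,0,110,0,0,60,0,110,0,0,30,0,255,0,0,0,0,255,0,0,0,0,255,0,0,0,0,255,0,0,0,0,230,0,0,-40,0,230,0,0,-50,0,230,0,0,-40,0,230,0,0,0,0]'

```text
time: 15.58
position: [0.5472, 0.362, 0.1607]
tcp_rot: [[-0.994, 0.105, 0.006], [0.105, 0.994, 0.004], [-0.006, 0.005, -1.0]]
contact_force: [-0.3, -0.2, -2.4]
finger_gap: 0.0119
grasp_force: 58.8
```

Call:
drive_tool --plan '[214.2,0,0,0,0,214.2,0,0,0,0,213.7,0,0,0,0,213.7,0,0,0,0,213.7,0,0,0,0,213.7,0,0,0,0,213.7,0,0,0,0]'

```text
time: 16.45
position: [0.5452, 0.3606, 0.1563]
tcp_rot: [[-0.994, 0.105, 0.0], [0.105, 0.994, -0.0], [-0.0, 0.0, -1.0]]
contact_force: [0.9, -0.4, -1.7]
finger_gap: 0.0137
grasp_force: 1.1
```

```bash
python3 -c "
from h import *
tip(save='w8.png')"
```

```text
{0: [288, 22], 10: [288, 38], 20: [287, 58], 30: [287, 80], 40: [287, 103], 50: [287, 126], 60: [287, 150], 70: [287, 173], 80: [286, 197], 90: [286, 221]}
force 1.0667895554797724 gap 0.01370306280270087 pos [0.54521136 0.36063539 0.15632875]
tip row 202
```

Call:
drive_tool --plan '[230,0,0,0,0,230,0,0,-27,-7.4,230,0,0,-27,0,230,-1.5,-51.3,0,0,230,-1.5,-51.3,0,0,230,-1.6,-51.3,0,0,230,-1.5,-51.3,0,0,230,-1.6,-51.3,0,0,230,-1.6,-51.3,0,0,230,0,0,0,0]'

```text
time: 17.75
position: [0.5623, 0.0501, 0.2108]
tcp_rot: [[-1.0, -0.02, 0.001], [-0.02, 1.0, -0.001], [-0.001, -0.001, -1.0]]
contact_force: [0.7, -0.3, -1.0]
finger_gap: 0.0088
grasp_force: 0.0
```

```bash
python3 -c "
from h import *
tip();d=cam('wrist');crop(d,190,90,390,300,2.8,'w9.png')
o=get_obs();print(o['position'],proj(d,[[.5551,.0523,.063]]))"
```

```text
{0: [288, 22], 10: [287, 39], 20: [287, 59], 30: [287, 81], 40: [287, 103], 50: [287, 126], 60: [287, 150], 70: [286, 173], 80: [286, 197], 90: [286, 221]}
force 0.0 gap 0.008800822521584638 pos [0.56228122 0.05010486 0.21080937]
tip row 90
[0.56224165 0.05283702 0.21069929] [[286.8692753  189.68822925]]
```

View pics/w9.png

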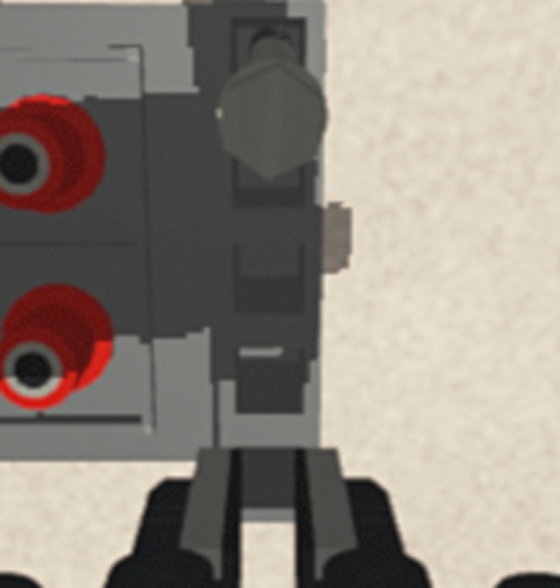

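The grip is empty: that bolt slipped out at the rack. I'll go back and look for it.

Call:
drive_tool --plan '[110,0,50,-18,7.4,110,0,50,-18,0,110,0,50,-18,0,110,0,50,-18,0,110,0,50,-10,0,110,0,30,0,0,110,0,0,0,0]'

```text
time: 18.73
position: [0.5839, 0.3354, 0.292]
tcp_rot: [[-0.995, 0.101, -0.0], [0.101, 0.995, 0.001], [0.0, 0.001, -1.0]]
contact_force: [-1.0, -0.1, -0.8]
finger_gap: 0.0486
grasp_force: 0.0
```

```bash
python3 -c "
from h import *
d=cam('wrist');cv2.imwrite('pics/w10.png',cv2.resize(d['img'][:,:,::-1],(800,600),interpolation=cv2.INTER_CUBIC))
o=get_obs();print(o['position'],o['tcp_rot'][:,0])"
```

```text
[0.58389504 0.33373637 0.29190444] [-9.94809439e-01  1.01754402e-01  4.71224016e-04]
```

View pics/w10.png

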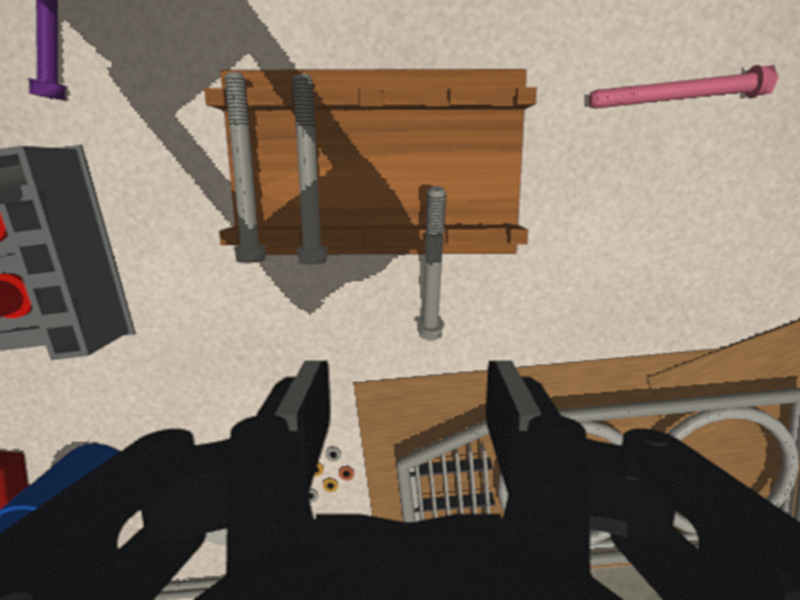

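The dropped bolt leans over the outer rail: head at (431,332) down on the bench, tip at (436,190) in the air. It's the steel-grey one, not the pink look-alike at (680,88). I'll fit its pose.

Run:
```python
from h import *
np.set_printoptions(precision=4,suppress=True)
d=cam("wrist");o=get_obs();T=np.array(o["tcp_rot"])
f=lambda p,z:ray(d,np.array([p])*.7,z)[0]
H=f((431,320),.012)   # underside of the head on the axis
best=min(np.arange(.02,.12,.001),key=lambda z:abs(np.linalg.norm(f((436,190),z)-H)-.130))
t=f((436,190),best);e=(H-t)/np.linalg.norm(H-t);print("head",H,"tip",t,"tilt",np.degrees(np.arcsin(-e[2])),"heading",np.degrees(np.arctan2(e[1],e[0])))
for k in(.028,.032):
    g=H-k*e;print("grip",g,"tool mm",(g-(o["position"]-T[:,2]*hold_point_z))@T*1000)
print("rail outer edge",f((480,245),.045),f((480,232),.045),"board edge",f((430,253),.010))
```

```text
head [0.6505 0.3474 0.012 ] tip [0.5341 0.3587 0.069 ] tilt 25.997340625211184 heading -5.5417224291362785
grip [0.6254 0.3499 0.0243] tool mm [-39.5094  21.5888 286.3166]
grip [0.6219 0.3502 0.026 ] tool mm [-35.9133  21.5645 284.5652]
rail outer edge [0.5815 0.3913 0.045 ] [0.5712 0.3919 0.045 ] board edge [0.5899 0.352  0.01  ]
```

Call:
drive_tool --plan '[110,-36,21.6,45,0,110,0,0,60,0,110,0,0,60,0,110,0,0,60,0,110,0,0,45,0,110,0,0,13,0,255,0,0,0,0,255,0,0,0,0,255,0,0,0,0,255,0,0,0,0,230,0,0,0,0]'

```text
time: 20.2
position: [0.6246, 0.3508, 0.0116]
tcp_rot: [[-0.994, 0.105, 0.004], [0.105, 0.994, 0.002], [-0.004, 0.003, -1.0]]
contact_force: [1.6, 2.3, 7.2]
finger_gap: 0.0121
grasp_force: 59.0
```

Call:
drive_tool --plan '[230,0,0,-40,0,230,0,0,-50,0,230,0,0,-40,0,230,0,0,0,0,214.4,0,0,0,0,214.4,0,0,0,0,214.1,0,0,0,0,214.1,0,0,0,0]'

```text
time: 21.2
position: [0.6226, 0.3494, 0.1384]
tcp_rot: [[-0.994, 0.105, -0.001], [0.105, 0.994, -0.001], [0.001, -0.001, -1.0]]
contact_force: [-0.3, -0.1, -2.2]
finger_gap: 0.0137
grasp_force: 4.7
```

```bash
python3 -c "
from h import *
tip(save='w11.png')"
```

```text
{0: [288, 22], 10: [288, 38], 20: [287, 58], 30: [287, 80], 40: [287, 103], 50: [287, 126], 60: [287, 150], 70: [287, 173], 80: [287, 197], 90: [286, 221]}
force 4.7442640364170074 gap 0.013717964787428235 pos [0.62259718 0.34941336 0.13842767]
tip row 13
```

Call:
drive_tool --plan '[213.8,0,0,0,0,213.8,0,0,0,0,213.8,0,0,0,0,213.8,0,0,0,0]'

```text
time: 21.75
position: [0.6232, 0.3497, 0.1397]
tcp_rot: [[-0.994, 0.105, 0.001], [0.105, 0.994, 0.0], [-0.001, 0.0, -1.0]]
contact_force: [0.3, -0.5, 0.3]
finger_gap: 0.0139
grasp_force: 0.0
```

```bash
python3 -c "
from h import *
tip(save='w12.png')"
```

```text
{0: [288, 22], 10: [288, 38], 20: [287, 58], 30: [287, 80], 40: [287, 103], 50: [287, 126], 60: [287, 150], 70: [287, 173], 80: [286, 197], 90: [286, 221]}
force 0.0 gap 0.013886806717137575 pos [0.62316823 0.34969069 0.13966413]
tip row 164
```

Call:
drive_tool --plan '[230,0,0,0,0,230,0,0,0,0]'

```text
time: 22.05
position: [0.623, 0.3496, 0.1394]
tcp_rot: [[-0.994, 0.105, 0.0], [0.105, 0.994, 0.0], [-0.0, 0.0, -1.0]]
contact_force: [1.1, -0.3, 0.2]
finger_gap: 0.0085
grasp_force: 0.0
```

The bolt dropped again, because gripping mid-shank leaves too small a force window. I'll change tactic and grip the head instead: the lever is about three times longer, so it swings well before it slips. First I need to find this bolt.

Call:
drive_tool --plan '[140,10,0,-50,0,140,10,0,-50,0,140,0,0,-50,0,140,0,0,0,0]'

```text
time: 22.55
position: [0.6049, 0.3529, 0.2948]
tcp_rot: [[-0.994, 0.105, 0.007], [0.105, 0.994, 0.004], [-0.007, 0.005, -1.0]]
contact_force: [0.6, 0.5, 0.3]
finger_gap: 0.0384
grasp_force: 0.0
```

Run:
```python
from h import *
d=cam("wrist");im=cv2.GaussianBlur(d["img"],(5,5),0).astype(int);o=get_obs();print(o["position"])
s=im.max(2)-im.min(2);v=im.max(2);m=((s<13)&(v>45)&(v<200)).astype(np.uint8)
m=cv2.morphologyEx(m,cv2.MORPH_OPEN,np.ones((4,4)));n,l,st,c=cv2.connectedComponentsWithStats(m)
for i in range(1,n):
    if st[i,4]>250: 
        r=cv2.minAreaRect(np.argwhere(l==i)[:,::-1].astype(np.float32));print(st[i],np.round(r[0]),np.round(r[1]),round(r[2]),im[l==i].mean(0).round())
cv2.imwrite("pics/w13.png",cv2.resize(d["img"][:,:,::-1],(800,600),interpolation=cv2.INTER_CUBIC))
```

```text
[0.60383191 0.35220311 0.29171925]
[137  29  17  47 517] [145.  52.] [47. 13.] 84 [95. 94. 87.]
[186  32  14  40 462] [192.  52.] [40. 13.] 86 [65. 64. 60.]
[   0   85   78  151 8497] [ 38. 160.] [150.  77.] 90 [64. 65. 64.]
[147 117  20  49 551] [156. 141.] [48. 19.] 90 [83. 81. 75.]
[191 136  20  33 443] [200. 152.] [32. 19.] 90 [76. 74. 68.]
[279 220  10  30 263] [284. 234.] [29.  9.] 90 [111. 109. 101.]
[211 253  26  47 568] [222. 274.] [17. 49.] 16 [62. 62. 59.]
[337 253  26  47 562] [350. 275.] [49. 17.] 75 [63. 63. 61.]
[543 261  17 103 756] [551. 312.] [  8. 103.] 7 [113. 111. 102.]
[448 267  63  36 405] [476. 279.] [17. 71.] 62 [142. 139. 131.]
[516 291  27  66 613] [530. 323.] [24. 65.] 7 [121. 119. 111.]
```

View pics/w13.png

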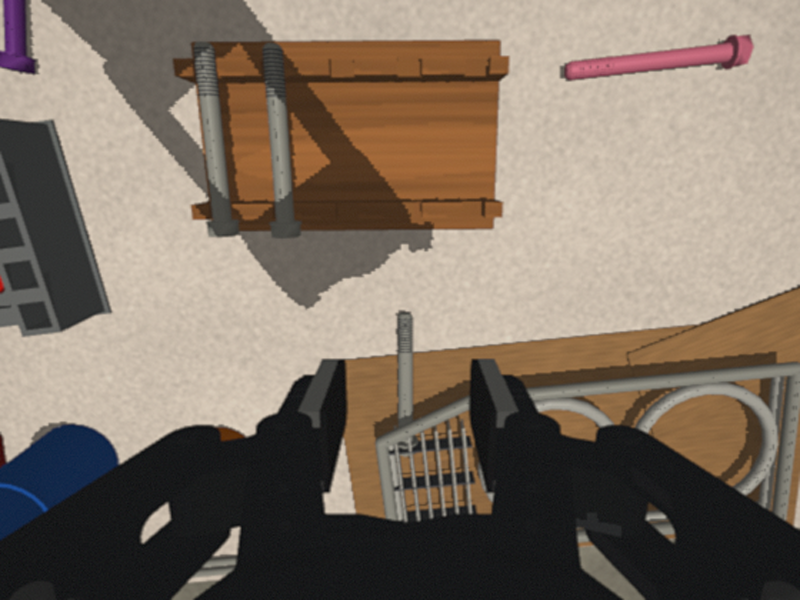

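Run:
```python
from h import *
np.set_printoptions(precision=4,suppress=True)
d=cam("wrist");o=get_obs();T=np.array(o["tcp_rot"]);p0=o["position"]
f=lambda p,z:ray(d,np.array([p])*.7,z)[0]
t=f((404,313),.010)
for z in(.010,.02,.03,.04):
    h=f((407,436),z);print(z,h,np.linalg.norm(h-t))
h=f((405.5,410),.012);e=(h-t)/np.linalg.norm(h-t);print("heading",np.degrees(np.arctan2(e[1],e[0])),"tip",t,"tool x",np.degrees(np.arctan2(T[1,0],T[0,0])))
for k in(.06,.07,.075):
    g=t+k*e;print(k,g,(g-p0)@T*1000,proj(d,[g])/.7)
print("frame edge",f((392,432),.01),f((425,418),.01))
# rack target: notch 4 mid from w1 fit
tt=np.array([.4514,.372]);hh=np.array([.5777,.3595]);u=(hh-tt)/np.linalg.norm(hh-tt)
for k in(.06,.07,.075): print("place",k,hh-(.130-k)*u)
```

```text
0.01 [0.7874 0.3325 0.01  ] 0.12469348695595737
0.02 [0.7815 0.3331 0.02  ] 0.11917553879929563
0.03 [0.7756 0.3337 0.03  ] 0.11457620474954196
0.04 [0.7697 0.3343 0.04  ] 0.11100972312980109
heading -5.169494732940018 tip [0.6631 0.3427 0.01  ] tool x 173.98405492718342
0.06 [0.7229 0.3373 0.0113] [-120.5143   -1.8512  278.41  ] [[404.9577 374.9285]]
0.07 [0.7328 0.3364 0.0115] [-130.5112   -1.7034  278.2085] [[405.1114 384.8678]]
0.075 [0.7378 0.3359 0.0116] [-135.5096   -1.6296  278.1077] [[405.1876 389.7981]]
frame edge [0.7816 0.3185 0.01  ] [0.7699 0.3517 0.01  ]
place 0.06 [0.508  0.3664]
place 0.07 [0.518  0.3654]
place 0.075 [0.523  0.3649]
```

Call:
drive_tool --plan '[140,-58,-1,10,0,140,-58,-0.7,10,0,140,-14.5,0,58,0,140,0,0,60,0,140,0,0,60,0,140,0,0,50,0,140,0,0,25,0,140,0,0,12,0,255,0,0,0,0,255,0,0,0,0,255,0,0,0,0,255,0,0,-2,0]'

```text
time: 24.15
position: [0.7329, 0.3364, 0.0072]
tcp_rot: [[-0.994, 0.105, 0.001], [0.105, 0.994, 0.0], [-0.001, 0.0, -1.0]]
contact_force: [-0.3, 0.8, -2.4]
finger_gap: 0.0113
grasp_force: 58.7
```

Call:
drive_tool --plan '[255,0,0,-30,0,255,0,0,-40,0,255,0,0,-30,0,255,53.7,1.6,0,0,255,53.7,1.6,0,0,255,53.7,1.6,0,0,255,53.6,1.5,0,0,255,0,0,0,0]'

```text
time: 25.15
position: [0.5159, 0.3651, 0.1066]
tcp_rot: [[-0.995, 0.102, -0.002], [0.102, 0.995, -0.001], [0.002, -0.001, -1.0]]
contact_force: [-0.0, 0.1, -2.1]
finger_gap: 0.0111
grasp_force: 58.9
```

Call:
drive_tool --plan '[255,0,0,30,0,255,0,0,20,0,255,0,0,10,0,255,0,0,5,0,255,0,0,0,0]'

```text
time: 25.78
position: [0.5201, 0.3651, 0.0414]
tcp_rot: [[-0.994, 0.105, 0.0], [0.105, 0.994, 0.0], [-0.0, 0.0, -1.0]]
contact_force: [-0.5, -0.8, -1.5]
finger_gap: 0.0111
grasp_force: 59.0
```

```bash
python3 -c "
from h import *
np.set_printoptions(precision=4,suppress=True)
o=get_obs();print(o['position'],o['contact_force'],o['ft_torque'])
d=cam('scene');print(proj(d,[[.4514,.372,.043],[.5777,.3595,.043],[.6,.3575,.043]]));crop(d,300,150,400,225,8,'sc3.png')"
```

```text
[0.5201 0.3651 0.0414] [-0.4909 -0.8066 -1.4673] [-0.0203  0.0484 -0.0144]
[[348.6669 186.2622]
 [352.0571 215.783 ]
 [352.7522 221.3044]]
```

View pics/sc3.png

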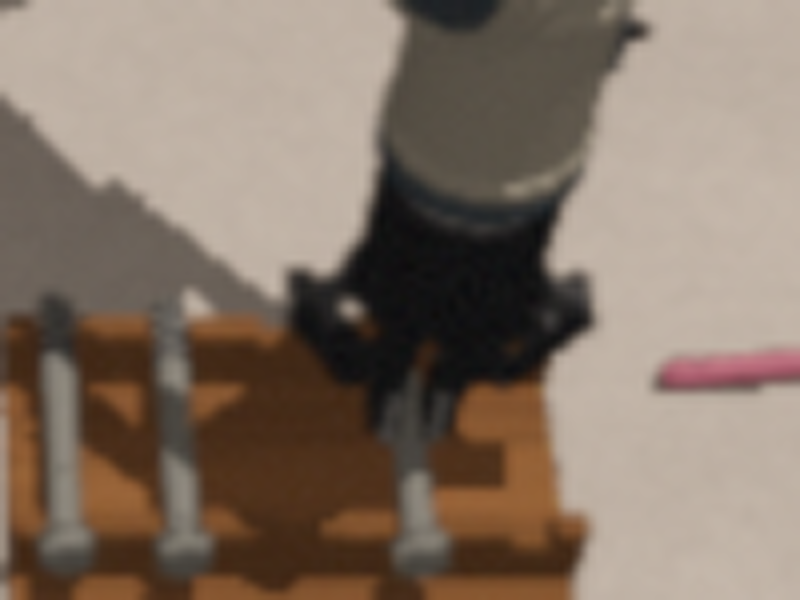

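Bolt is back across the rails, head at crop (422,555) beyond the outer rail. I'll release it and re-grip on the head.

Call:
drive_tool --plan '[180,0,0,0,0,140,0,0,0,0,140,0,0,-30,0,140,0,0,-30,0,140,-35,0.2,0,0,140,-35,0.2,0,0,140,0,0,0,0,140,0,0,40,0,140,0,0,20,0,140,0,0,13,0,140,0,0,0,0]'

```text
time: 27.2
position: [0.5898, 0.3583, 0.0276]
tcp_rot: [[-0.995, 0.104, 0.001], [0.104, 0.995, 0.0], [-0.001, 0.0, -1.0]]
contact_force: [5.1, -0.8, -3.3]
finger_gap: 0.0386
grasp_force: 2.5
```

Call:
drive_tool --plan '[255,0,0,0,0,255,0,0,0,0,255,0,0,0,0,255,0,0,0,0]'

```text
time: 27.7
position: [0.5897, 0.3579, 0.0286]
tcp_rot: [[-0.995, 0.104, 0.001], [0.104, 0.995, -0.0], [-0.001, -0.0, -1.0]]
contact_force: [4.4, -3.0, 0.6]
finger_gap: 0.0191
grasp_force: 59.5
```

Call:
drive_tool --plan '[235,-2,0,-20,0,235,-2,0,-50,0,235,0,0,-60,0,235,0,0,-60,0,235,0,0,0,0,196,0,0,0,0,196,0,0,0,0]'

```text
time: 28.58
position: [0.592, 0.3572, 0.2161]
tcp_rot: [[-0.994, 0.105, -0.003], [0.105, 0.995, -0.002], [0.003, -0.002, -1.0]]
contact_force: [0.0, -0.1, -1.9]
finger_gap: 0.0203
grasp_force: 32.4
```

```bash
cat >> h.py <<'E'
def bolt(x0=130):
    "grey metal rows in the centre strip above the fingers; columns of bolt at each"
    o=get_obs();d=cam("wrist");T=np.array(o["tcp_rot"]);g=np.array(o["position"])-T[:,2]*hold_point_z
    A=np.arange(0,100,10);print({int(a):np.round(proj(d,[g+.140*(np.cos(np.radians(a))*T[:,0]+np.sin(np.radians(a))*T[:,2])])[0]).astype(int).tolist() for a in A})
    im=cv2.GaussianBlur(d["img"],(5,5),0).astype(int);s=im.max(2)-im.min(2);v=im.max(2);m=(s<14)&(v<195)
    for r in range(0,300,10):
        c=np.flatnonzero(m[r,240:335])+240;print(r,(int(c.min()),int(c.max()),len(c)) if len(c) else "-",end="; ")
    print(o["grasp_force"],o["finger_gap"],o["ft_torque"],o["contact_force"],o["position"]);return d
E
python3 -c "
from h import *
bolt()"
```

```text
{0: [289, -141], 10: [288, -85], 20: [288, -36], 30: [287, 6], 40: [287, 45], 50: [287, 80], 60: [287, 113], 70: [286, 145], 80: [286, 175], 90: [286, 205]}
0 (266, 305, 40); 10 (266, 305, 40); 20 (266, 304, 21); 30 (268, 302, 17); 40 (268, 302, 17); 50 (267, 302, 19); 60 (267, 303, 17); 70 (268, 302, 19); 80 (268, 302, 21); 90 (268, 302, 17); 100 (268, 301, 17); 110 (268, 301, 21); 120 (268, 301, 32); 130 (268, 301, 34); 140 (268, 301, 34); 150 (268, 301, 34); 160 (268, 302, 35); 170 (269, 302, 34); 180 (269, 302, 34); 190 (267, 302, 36); 200 (267, 302, 36); 210 (269, 301, 33); 220 (269, 301, 33); 230 (269, 301, 33); 240 (269, 301, 33); 250 (269, 321, 35); 260 (245, 326, 70); 270 (240, 334, 95); 280 (240, 334, 95); 290 (240, 334, 95); 32.391677498817444 0.020308159436134246 [-0.02257875 -0.08590685  0.00197948] [ 0.03853945 -0.10820009 -1.91763247] [0.59203189 0.35717881 0.21610126]
```

Call:
drive_tool --plan '[194,0,0,0,0,194,0,0,0,0,194,0,0,0,0]'

```text
time: 29.0
position: [0.5934, 0.3577, 0.218]
tcp_rot: [[-0.994, 0.105, -0.0], [0.105, 0.994, -0.0], [0.0, -0.0, -1.0]]
contact_force: [0.7, -0.1, -2.4]
finger_gap: 0.0204
grasp_force: 17.7
```

```bash
python3 -c "
from h import *
bolt()"
```

```text
{0: [289, -141], 10: [288, -85], 20: [288, -36], 30: [287, 6], 40: [287, 45], 50: [287, 80], 60: [287, 113], 70: [286, 145], 80: [286, 175], 90: [286, 205]}
0 -; 10 -; 20 -; 30 -; 40 -; 50 -; 60 -; 70 -; 80 -; 90 -; 100 -; 110 -; 120 -; 130 -; 140 -; 150 -; 160 -; 170 -; 180 -; 190 (278, 291, 14); 200 (276, 294, 19); 210 (276, 294, 19); 220 (276, 295, 20); 230 (275, 296, 22); 240 (274, 297, 24); 250 (254, 298, 27); 260 (244, 326, 81); 270 (240, 334, 95); 280 (240, 334, 95); 290 (240, 334, 95); 17.740800082683563 0.020435251978777696 [-0.04631461 -0.22701162 -0.00663564] [ 0.69350593 -0.12262362 -2.43898368] [0.59342953 0.35765892 0.21795372]
```

Gripped by the head at 18 N, the bolt swung to near vertical, about 4° off, and is firmly held. Carrying it to cell 3.

Call:
drive_tool --plan '[205,0,0,0,0,205,0,0,-10,-7.4,205,6.2,-50.8,-5,0,205,6.2,-50.8,0,0,205,6.1,-50.8,0,0,205,6.1,-50.7,0,0,205,6.1,-50.7,0,0,205,6.1,-50.7,0,0,205,0,0,0,0,205,0,0,0,0]'

```text
time: 30.3
position: [0.5641, 0.0526, 0.2335]
tcp_rot: [[-1.0, -0.023, 0.001], [-0.023, 1.0, 0.0], [-0.001, 0.0, -1.0]]
contact_force: [-0.4, 0.3, -1.5]
finger_gap: 0.0185
grasp_force: 59.0
```

```bash
python3 -c "
from h import *
np.set_printoptions(linewidth=200)
d=bolt();g=cv2.cvtColor(d['img'],cv2.COLOR_RGB2GRAY);print(proj(d,[[.5551+i*.033,.0523+i*.0008,.063] for i in(-2,-1,0,1)]))
for r in range(130,232,3): print(r,g[r,256:320:3])"
```

```text
{0: [288, -140], 10: [288, -84], 20: [287, -36], 30: [287, 7], 40: [287, 45], 50: [287, 80], 60: [286, 113], 70: [286, 145], 80: [286, 175], 90: [286, 205]}
0 -; 10 -; 20 -; 30 -; 40 -; 50 (289, 289, 1); 60 -; 70 -; 80 -; 90 (257, 302, 46); 100 (240, 303, 64); 110 (240, 303, 64); 120 (240, 302, 63); 130 (240, 302, 63); 140 (240, 302, 63); 150 (240, 302, 63); 160 (240, 302, 63); 170 (240, 304, 65); 180 (240, 303, 64); 190 (240, 302, 63); 200 (240, 301, 62); 210 (240, 301, 62); 220 (240, 301, 62); 230 (240, 301, 62); 240 (240, 301, 62); 250 (260, 300, 32); 260 (246, 324, 79); 270 (240, 334, 95); 280 (240, 334, 95); 290 (240, 334, 95); 58.99394631385803 0.018473533256541354 [-0.06012831 -0.01693529 -0.00311213] [-0.38441153  0.33726179 -1.52444215] [0.56414637 0.05255384 0.23354617]
[[285.97228004 108.38968225]
 [285.93202828 146.61233171]
 [285.89395833 182.76316525]
 [285.85789746 217.00618869]]
130 [ 67  66  67  67  74  83  82  81  80  84  85  82  81  80  82  79 191 211 211 218 214 210]
133 [ 67  64  67  66  68  82  80  80  81  82  86  82  81  82  81  79 204 214 214 214 215 218]
136 
[... 2303 characters left out ...]
5  71  67  91 129 217 218 220 219 220 217]
211 [124 125 126  77  63  63  62  71  74  72  72  74  73  68  99 128 212 218 218 216 216 215]
214 [126 126 126  76  63  64  65  72  74  72  71  73  72  73 130 127 217 217 216 218 220 216]
217 [126 125 125  76  61  59  68  71  73  71  71  73  72  73 129 127 217 216 219 219 213 215]
220 [124 125 125 127  96 128  81  72  75  73  73  75  72  71 126 127 216 216 215 215 215 214]
223 [124 124 124 125  93 125  78  74  74  71  73  74  71  73 125 127 222 217 213 212 219 218]
226 [124 122 123 125  91 125  77  73  73  71  70  75  72  69 124 127 217 218 212 217 217 218]
229 [125 125 124 124  93 125  72  72  73  72  71  74  72  70 120 127 214 217 210 213 212 215]
```

```bash
python3 -c "
from h import *
d=cam('wrist');o=get_obs();z=o['position'][2]+.0187-.134
print(z,ray(d,[(284.5,180)],z),'rim; cell',ray(d,[(285,171.5),(285,194)],.063),o['position'])"
```

```text
0.11808315680183895 [[0.54283003 0.05132135 0.11808316]] rim; cell [[0.5446334  0.05172035 0.063     ]
 [0.56573852 0.05226146 0.063     ]] [0.56415947 0.05334459 0.23338316]
```

Call:
drive_tool --plan '[205,-6,0.5,10,0,205,0,0,40,0,194,0,0,8,0,194,1,0,10,0,194,2,0,10,0,194,2,0,15,0,194,2,0,15,0,194,0,0,0,0]'

```text
time: 31.4
position: [0.5624, 0.0529, 0.1242]
tcp_rot: [[-1.0, -0.024, -0.001], [-0.024, 1.0, -0.0], [0.001, -0.0, -1.0]]
contact_force: [-1.1, 0.1, -2.0]
finger_gap: 0.0205
grasp_force: 18.1
```

Call:
drive_tool --plan '[194,0,0,3,0,160,0,0,0,0,140,0,0,0,0,140,0,0,-20,0,140,0,0,-45,0,140,0,0,-45,7.4,140,1,51.5,0,0,140,1,51.5,0,0,140,1,51.4,0,0,140,1,51.4,0,0,140,0,0,0,0,140,0,0,0,0]'

```text
time: 32.9
position: [0.5801, 0.2576, 0.2319]
tcp_rot: [[-0.995, 0.104, -0.001], [0.104, 0.995, -0.001], [0.001, -0.001, -1.0]]
contact_force: [-0.4, -0.8, -0.1]
finger_gap: 0.0387
grasp_force: 0.0
```

Run:
```python
from h import *
np.set_printoptions(precision=4,suppress=True)
o=get_obs();T=np.array(o["tcp_rot"]);print(o["position"],T[:,0])
for h in([.5685,.2593],[.5625,.2103]):
    g=np.array([*h,0])+.0115*np.array([.9945,-.107,0]);print(((g-o["position"])@T*1000)[:2])
d=cam("side");g=cv2.cvtColor(d["img"],cv2.COLOR_RGB2GRAY)
p=proj(d,[[.5552,.0523,.143],[.4891,.0506,.143],[.5552,.0523,.063],[.4891,.0506,.063]]);print(p)
im=d["img"].astype(int)
for c in p[:2]:
    x=int(c[0]);print([int(im[y,x-3:x+4].max(1).mean()) for y in range(int(c[1])-40,int(c[1])+44,3)])
s=cam("scene");print(proj(s,[[.5552,.0523,.143],[.4891,.0506,.143],[.5552,.0523,.063]]))
gs=cv2.cvtColor(s["img"],cv2.COLOR_RGB2GRAY)
for r in range(178,228,2): print(r,gs[r,248:280:2])
```

```text
[0.5801 0.2576 0.2319] [-0.9946  0.1041  0.0007]
[0.091  0.6395]
[  0.9567 -48.7188]
[[263.9876 188.6132]
 [243.7008 197.9347]
 [265.1077 215.8859]
 [245.6005 225.8029]]
[145, 119, 124, 126, 95, 103, 107, 96, 95, 103, 145, 146, 143, 140, 152, 186, 180, 174, 173, 169, 167, 144, 90, 86, 95, 65, 60, 61]
[149, 165, 123, 82, 132, 77, 150, 147, 164, 214, 211, 211, 211, 186, 162, 198, 188, 97, 99, 92, 96, 97, 99, 76, 85, 56, 60, 58]
[[260.7304 200.0049]
 [258.8114 183.7998]
 [261.5244 213.9274]]
178 [109  99  99  98  98  98  99  97  60  38  86  98  99 100 100 100]
180 [169 114 100  99  98  98 101  97  45  44  96  98 100  99 100 100]
182 [181 178 138 104  98  98  98  86  39  57  97  98  98  98 101 101]
184 [180 179 180 147 100  98  99  74  35  79 100  98  99  98 100 100]
186 [181 181 181 179 138 118 126  74  38  88 100  99 101  99  98 100]
188 [180 179 179 180 165 141 141 122  51  96 101 102 102 101 101 100]
190 [179 179 180 180 147 138 140 123  70  99 101 101 100 101 101  99]
192 [179 180 180 180 160  95  91  79  52  92 100 101 101 101 102 100]
194 [179 179 178 179 176 122  75  61  52  95 1
[... 443 characters left out ...]

208 [105 105 105  80  88  76  89  90 101 163 183 149 102 100 101 131]
210 [104 105 105  79  82  95  86  68  98 160 182 180 135  99  99 103]
212 [105 105 106  79  73  93  69  65  80 149 180 181 171 107  99  98]
214 [103 105 106  80  71  76  61  65  67 135 180 181 180 166 104  99]
216 [ 99 105 106  82  55  53  61  65  63 114 179 181 180 177 138  99]
218 [ 96 105 105 102  55  51  54  58  89 115 179 180 180 178 176 108]
220 [ 93 105 106 103  58  67  53  69  79 105 172 179 180 179 179 169]
222 [105 106 105 103  61  92  52  52  55 100 169 180 180 180 180 180]
224 [113 106 106 105  80  91  56  52  52  92 165 181 182 181 181 180]
226 [ 88 105 106 104  64  88  87  93  96 102 164 181 182 181 179 180]
```

Call:
drive_tool --plan '[140,0,0.6,60,0,140,0,0,60,0,140,0,0,50,0,140,0,0,24,0,140,0,0,10,0,255,0,0,0,0,255,0,0,0,0,255,0,0,0,0,235,-2,0,-20,0,235,-2,0,-50,0,235,0,0,-60,0,235,0,0,-60,0]'

```text
time: 34.5
position: [0.5845, 0.2582, 0.2219]
tcp_rot: [[-0.995, 0.105, 0.001], [0.105, 0.995, 0.001], [-0.001, 0.001, -1.0]]
contact_force: [0.1, -0.3, -2.3]
finger_gap: 0.019
grasp_force: 58.7
```

Call:
drive_tool --plan '[235,0,0,0,0,196,0,0,0,0,196,0,0,0,0,194,0,0,0,0,194,0,0,0,0,194,0,0,0,0]'

```text
time: 35.25
position: [0.5845, 0.2581, 0.2178]
tcp_rot: [[-0.994, 0.105, -0.0], [0.105, 0.994, -0.0], [0.0, -0.0, -1.0]]
contact_force: [0.5, 0.2, -2.2]
finger_gap: 0.0202
grasp_force: 17.7
```

```bash
python3 -c "
from h import *
bolt()"
```

```text
{0: [289, -141], 10: [288, -85], 20: [288, -36], 30: [287, 6], 40: [287, 45], 50: [287, 80], 60: [287, 113], 70: [286, 145], 80: [286, 175], 90: [286, 205]}
0 -; 10 -; 20 -; 30 -; 40 -; 50 -; 60 -; 70 -; 80 -; 90 -; 100 -; 110 -; 120 -; 130 -; 140 -; 150 -; 160 -; 170 -; 180 (240, 242, 3); 190 (276, 293, 18); 200 (275, 294, 20); 210 (276, 294, 19); 220 (275, 295, 21); 230 (274, 296, 23); 240 (274, 297, 24); 250 (272, 298, 27); 260 (244, 326, 83); 270 (240, 334, 95); 280 (240, 334, 95); 290 (240, 334, 95); 17.65823096036911 0.020157516209805756 [ 0.04717494 -0.18992379 -0.04309966] [ 0.53222923  0.21485751 -2.22573214] [0.584536   0.25810924 0.21778652]
```

Call:
drive_tool --plan '[205,0,0,0,0,205,0,0,-15,-7.4,205,-3.4,-51.2,-10,0,205,-3.4,-51.3,0,0,205,-3.4,-51.3,0,0,205,-3.3,-51.2,0,0,205,0,0,0,0,205,0,0,0,0]'

```text
time: 36.3
position: [0.603, 0.0538, 0.2433]
tcp_rot: [[-1.0, -0.023, 0.0], [-0.023, 1.0, 0.001], [-0.0, 0.001, -1.0]]
contact_force: [-0.3, 0.2, -2.4]
finger_gap: 0.0189
grasp_force: 59.0
```

Run:
```python
from h import *
np.set_printoptions(precision=4,suppress=True,linewidth=220)
o=get_obs();T=np.array(o["tcp_rot"]);print(o["position"],T[:,0]);d=cam("wrist");g=cv2.cvtColor(d["img"],cv2.COLOR_RGB2GRAY)
print("cells",proj(d,[[.5551+i*.033,.0523+i*.0008,.063] for i in(0,1,2)]),"heads if upright",proj(d,[[.5551,.0523,.143],[.4891,.0506,.143]]))
for r in range(20,225,4): print(r,g[r,252:324:3])
```

```text
[0.603  0.0538 0.2433] [-0.9997 -0.0233 -0.    ]
cells [[285.5976 139.434 ]
 [285.5671 174.8911]
 [285.5381 208.5254]] heads if upright [[285.7408 146.2332]
 [285.6872  42.9604]]
20 [107 107 105 107 106 104 109 138 204 212 213 213 211 207 211 210 214 212 203 210 209 213 211 209]
24 [104 108 106 105 103 108 107 108 206 206 214 212 205 207 211 211 205 214 212 214 210 209 208 212]
28 [109 109 106 110 110 106 108 112 210 210 210 209 206 205 209 205 207 213 216 212 214 218 213 200]
32 [104 108 103 105 107 105 111 110 210 211 215 209 206 209 210 214 216 208 209 217 215 212 209 203]
36 [110 109 102 106 108 109 109 113 206 214 213 208 210 209 204 210 206 209 204 207 209 214 207 205]
40 [109 108 107 107 108 106 109 112 157 211 209 207 204 206 206 208 211 213 206 209 211 209 209 214]
44 [102 105 108 114 109  68  66  66  65  63  64 123 128 129 127 129 127 184 209 213 209 211 212 212]
48 [102 102 104 109 110  71  68  65  66  64  65 121 125 125 125 129 129 187 212 203 210 210 211 216]
52 [ 92  77  77  77  80  69  67  51  71  82  82  82  84  82  73 104 130 154 201 208 215 204 207 209]
56 [ 79  66 
[... 3662 characters left out ...]
101  78  80  63  64  56  70  71  72  71  71  73  67  61 122 210 214 214 208 214 209 212]
204 [119 126 124 126 125  60  64  60  70  73  72  72  71  74  69  86 126 210 209 210 211 209 211 217]
208 [124 124 124 125 124 123  61  61  71  73  73  72  71  73  70  89 125 217 217 215 216 214 222 214]
212 [209 209 214 200 208 205  58  62  72  73  74  71  71  73  70 124 140 211 214 215 208 214 209 212]
216 [219 221 207 209 211 213  92 115  69  72  73  72  70  75  69 122 145 208 209 211 215 212 213 214]
220 [207 212 212 210 209 210 120 102  71  72  72  70  70  73  69 106 143 214 213 214 215 214 210 210]
224 [208 216 216 217 212 218 187 114  71  72  74  71  71  72  70 140 200 217 212 208 211 217 210 208]
```

Call:
drive_tool --plan '[205,0,0.5,25,0,205,0,0,35,0,194,0,0,8,0,194,0,0,10,0,194,1,0,12,0,194,1,0,15,0,194,1,0,14,0,194,0,0,3,0,194,0,0,0,0]'

```text
time: 37.48
position: [0.6019, 0.0539, 0.1224]
tcp_rot: [[-1.0, -0.024, 0.004], [-0.024, 1.0, 0.0], [-0.004, 0.0, -1.0]]
contact_force: [1.5, -0.0, 9.6]
finger_gap: 0.0203
grasp_force: 18.9
```

Call:
drive_tool --plan '[160,0,0,0,0,140,0,0,0,0,140,0,0,-20,0,140,0,0,-45,0,140,0,0,-45,7.4,140,14.7,50.4,0,0,140,14.7,50.4,0,0,140,14.7,50.4,0,0,140,0,0,0,0,140,0,0,0,0]'

```text
time: 38.72
position: [0.5718, 0.2087, 0.2309]
tcp_rot: [[-0.995, 0.104, -0.001], [0.104, 0.995, -0.001], [0.0, -0.001, -1.0]]
contact_force: [0.6, -0.6, 0.2]
finger_gap: 0.0383
grasp_force: 0.0
```

Run:
```python
from h import *
np.set_printoptions(precision=4,suppress=True,linewidth=200)
o=get_obs();T=np.array(o["tcp_rot"]);print(o["position"],T[:,0])
g=np.array([.5625,.2103,0])+.0115*np.array([.9945,-.107,0]);print(((g-o["position"])@T*1000)[:2])
s=cam("scene");gs=cv2.cvtColor(s["img"],cv2.COLOR_RGB2GRAY)
for r in range(182,228,2): print(r,gs[r,248:280:2])
```

```text
[0.5718 0.2087 0.2309] [-0.9946  0.1041  0.0004]
[-2.2004  0.7411]
182 [100  98  98  98  99  98  99  86  38  59  98  98  98  98  99 101]
184 [106  97  99  99  99  98  99  74  38  79  99  99  99  99 101 101]
186 [170 108  99  99 102 118 126  73  39  87 100 100 100  99  99  99]
188 [177 116  97  99 118 140 141 123  51  96 100 101 101 100 100 100]
190 [176 108  98  98 112 138 140 123  71  99 100 100  99 100 101 100]
192 [178 168 104  97 102  92  91  79  53  91 100 100 101 101 109 151]
194 [178 175 107  97  97  89  75  57  47  95  99 107 119 166 177 183]
196 [179 180 147  99 101  78  65  55  83 116 163 174 180 181 182 183]
198 [178 179 178 132  88  61  65  56 139 180 183 181 182 182 182 184]
200 [177 178 179 146  68  58  65  58 115 182 183 179 183 182 182 182]
202 [177 178 179 175  76  62 118 123 117 180 181 183 183 181 184 183]
204 [179 176 177 175  81 111 142 141 135 171 181 182 182 181 181 181]
206 [136 128 122 104  92 110 138 141 125 158 184 183 184 183 183 182]
208 [104 105 105  78  88  75  88  90 100 103 167 182 183 181 183 182]
210 [104 106 105  80  82  96  91 108 105  95 129 180 181 181 181 181]
212 [105 106 104  80  73  97 131 143 138 105 101 163 181 180 180 179]
214 [102 105 105  79  71  92 136 144 142 123 100 112 176 179 180 179]
216 [ 98 105 106  82  53  67  99 134 108  90  98  99 128 177 175 154]
218 [ 96 105 104 103  56  51  70  88  90  94  98  98 102 131 104  99]
220 [ 94 105 106 103  57  68  56  65  66  94  94  98  98  97  97  98]
222 [105 105 106 103  59  92  57  65  62  99 116  99  99  98  99  98]
224 [112 106 105 105  80  70  53  65  63  93 149 103  98  98  99  98]
226 [ 86 104 105 104  64  52  53  56  62 101 162 136 100  97  97  98]
```

Call:
drive_tool --plan '[140,-2.2,0.7,60,0,140,0,0,60,0,140,0,0,50,0,140,0,0,23,0,140,0,0,10,0,255,0,0,0,0,255,0,0,0,0,255,0,0,0,0,235,-2,0,-20,0,235,-2,0,-50,0,235,0,0,-60,0,235,0,0,-60,0]'

```text
time: 40.28
position: [0.5772, 0.2087, 0.2203]
tcp_rot: [[-0.994, 0.105, -0.001], [0.105, 0.994, 0.0], [0.001, -0.0, -1.0]]
contact_force: [1.2, -0.1, -2.4]
finger_gap: 0.0187
grasp_force: 60.0
```

Call:
drive_tool --plan '[235,0,0,0,0,196,0,0,0,0,196,0,0,0,0,194,0,0,0,0,194,0,0,0,0,194,0,0,0,0]'

```text
time: 41.02
position: [0.5782, 0.209, 0.2179]
tcp_rot: [[-0.994, 0.105, -0.0], [0.105, 0.994, -0.0], [0.0, -0.0, -1.0]]
contact_force: [0.8, 0.1, -1.5]
finger_gap: 0.0204
grasp_force: 17.8
```

```bash
python3 -c "
from h import *
bolt()"
```

```text
{0: [289, -141], 10: [288, -85], 20: [288, -36], 30: [287, 6], 40: [287, 45], 50: [287, 80], 60: [287, 113], 70: [286, 145], 80: [286, 175], 90: [286, 205]}
0 -; 10 -; 20 -; 30 -; 40 -; 50 -; 60 -; 70 -; 80 -; 90 -; 100 -; 110 -; 120 -; 130 -; 140 -; 150 -; 160 -; 170 (277, 293, 17); 180 (276, 294, 19); 190 (274, 295, 22); 200 (273, 295, 23); 210 (275, 295, 21); 220 (274, 296, 23); 230 (273, 297, 25); 240 (273, 298, 26); 250 (270, 301, 32); 260 (244, 326, 83); 270 (240, 334, 95); 280 (240, 334, 95); 290 (240, 334, 95); 17.756043076515198 0.020367888554115456 [-0.00334757 -0.167254    0.01790745] [ 0.84804083  0.05022613 -1.53045564] [0.57819985 0.20898308 0.21786839]
```

Call:
drive_tool --plan '[193.2,0,0,0,0,193.2,0,0,0,0,193.2,0,0,0,0]'

```text
time: 41.45
position: [0.5782, 0.209, 0.2183]
tcp_rot: [[-0.994, 0.105, -0.0], [0.105, 0.994, 0.0], [0.0, 0.0, -1.0]]
contact_force: [-0.7, 0.5, -1.8]
finger_gap: 0.0211
grasp_force: 12.8
```

```bash
python3 -c "
from h import *
bolt()"
```

```text
{0: [289, -141], 10: [288, -85], 20: [288, -36], 30: [287, 6], 40: [287, 45], 50: [287, 80], 60: [287, 113], 70: [286, 145], 80: [286, 175], 90: [286, 205]}
0 -; 10 -; 20 -; 30 -; 40 -; 50 -; 60 -; 70 -; 80 -; 90 -; 100 -; 110 -; 120 -; 130 -; 140 -; 150 -; 160 -; 170 (277, 293, 17); 180 (276, 294, 19); 190 (274, 295, 22); 200 (273, 295, 23); 210 (275, 296, 22); 220 (274, 296, 23); 230 (273, 297, 25); 240 (273, 298, 26); 250 (270, 301, 32); 260 (244, 326, 83); 270 (240, 334, 95); 280 (240, 334, 95); 290 (240, 334, 95); 12.754953056573868 0.021130953502568477 [-0.00088575 -0.06143694 -0.0771011 ] [-0.68436215  0.47623855 -1.80185054] [0.57821108 0.20902186 0.21832276]
```

Call:
drive_tool --plan '[192.5,0,0,0,0,192.5,0,0,0,0]'

```text
time: 41.75
position: [0.5782, 0.209, 0.2183]
tcp_rot: [[-0.994, 0.105, 0.0], [0.105, 0.994, -0.0], [-0.0, -0.0, -1.0]]
contact_force: [0.8, -1.3, -2.5]
finger_gap: 0.0208
grasp_force: 8.7
```

```bash
python3 -c "
from h import *
d=bolt();o=get_obs();im=d['img'].astype(int);s=im.max(2)-im.min(2);print([(r,int(s[r,283:288].mean()),int(im[r,283:288].max(1).mean())) for r in range(156,196,3)])"
```

```text
{0: [289, -141], 10: [288, -85], 20: [288, -36], 30: [287, 6], 40: [287, 45], 50: [287, 80], 60: [287, 113], 70: [286, 145], 80: [286, 175], 90: [286, 205]}
0 -; 10 -; 20 -; 30 -; 40 -; 50 -; 60 -; 70 -; 80 -; 90 -; 100 -; 110 -; 120 -; 130 -; 140 -; 150 -; 160 (281, 289, 9); 170 (276, 294, 19); 180 (276, 294, 19); 190 (274, 295, 22); 200 (273, 295, 23); 210 (275, 296, 22); 220 (274, 296, 23); 230 (273, 297, 25); 240 (273, 298, 26); 250 (270, 301, 32); 260 (244, 327, 84); 270 (240, 334, 95); 280 (240, 334, 95); 290 (240, 334, 95); 8.657863140106201 0.020765375794237474 [ 0.0359974   0.00604145 -0.03708716] [ 0.82368048 -1.32409629 -2.53724668] [0.57824021 0.20901898 0.21830886]
[(156, 50, 85), (159, 6, 56), (162, 2, 55), (165, 2, 51), (168, 1, 49), (171, 1, 51), (174, 1, 54), (177, 6, 77), (180, 6, 78), (183, 5, 77), (186, 6, 77), (189, 6, 77), (192, 6, 77), (195, 5, 77)]
```

Call:
drive_tool --plan '[205,0,0,0,0,205,0,0,-15,-7.4,205,-22.7,-52.1,-10,0,205,-22.7,-52.1,0,0,205,-22.6,-52.2,0,0,205,0,0,0,0,205,0,0,0,0]'

```text
time: 42.68
position: [0.6497, 0.0544, 0.243]
tcp_rot: [[-1.0, -0.023, -0.001], [-0.023, 1.0, 0.0], [0.001, 0.0, -1.0]]
contact_force: [0.3, -0.2, -2.4]
finger_gap: 0.0188
grasp_force: 59.1
```

Run:
```python
from h import *
np.set_printoptions(precision=4,suppress=True,linewidth=220)
o=get_obs();print(o["position"]);d=cam("wrist");g=cv2.cvtColor(d["img"],cv2.COLOR_RGB2GRAY)
print("cell1",proj(d,[[.6211,.0539,.063]]))
for r in range(120,205,3): print(r,g[r,252:324:3])
z=o["position"][2]+.0187-.132;print(z,[ray(d,[(285,r)],z)[0] for r in(145,150,155,160,165,170)])
```

```text
[0.6497 0.0544 0.243 ]
cell1 [[286.1745 160.6056]]
120 [127 128 131  76  65  64  64  55  63  69  72  69  72  65  40  95 131 152 207 214 215 217 209 210]
123 [ 85  75  63  63  65  66  63  57  69  72  69  70  70  73  48  96 130 161 216 208 209 210 211 211]
126 [ 64  64  63  64  64  63  65  68  73  70  70  71  69  70  64  97 130 162 213 203 202 209 207 214]
129 [ 63  64  71  77  86  82  76  72  69  68  71  68  70  63  63 104 130 161 209 213 215 208 206 207]
132 [ 64  68  75  70  72  73  72  71  79  71  69  70  74  64  63 103 129 162 209 214 214 212 216 209]
135 [ 66  76  76  78  80  82  80  71  76  76  69  64  52  54  51 104 129 161 208 215 213 211 213 207]
138 [ 78  80  77  78  79  83  79  78  69  78  73  64  65  65  71 127 128 163 211 207 209 211 213 211]
141 [ 79  78  79  78  80  82  78  78  75  67  74  63  65  63  62 126 130 161 210 212 213 214 203 208]
144 [ 79  77  79  78  80  81  78  78  79  75  72  64  62  63  64 127 129 168 208 211 208 208 209 210]
147 [ 80  77  79  79  81  80  78  76  78  77  78  63  64  64  62 127 129 172 215 210 206 204 215 212]
150 [ 78  78  80  80  81  78 
[... 1427 characters left out ...]
 110 100  69  72  73  69  72  74  69 204 205 204 204 202 198 205 203 205]
195 [110 108 111 110 110 111 108 100  70  73  74  72  71  72  67 198 203 200 200 206 208 208 204 208]
198 [108 108 103 106 105 107 130  95  69  73  73  71  70  71  66 203 205 214 212 213 210 208 205 205]
201 [131 136 212 210 209 213 217 107  69  70  72  70  72  72  67 199 209 211 215 209 208 203 203 206]
204 [212 212 213 211 203 210 215 144  69  73  72  70  69  72  68 180 204 208 211 204 201 206 202 205]
0.12972753453364222 [array([0.6018, 0.0524, 0.1297]), array([0.6055, 0.0524, 0.1297]), array([0.6091, 0.0525, 0.1297]), array([0.6128, 0.0526, 0.1297]), array([0.6165, 0.0527, 0.1297]), array([0.6203, 0.0528, 0.1297])]
```

Call:
drive_tool --plan '[205,-4,1,15,0,205,0,0,35,0,205,0,0,22,0,195,0,0,0,0,195,0,0,0,0]'

```text
time: 43.35
position: [0.6544, 0.0561, 0.1718]
tcp_rot: [[-1.0, -0.025, 0.001], [-0.025, 1.0, 0.0], [-0.001, 0.0, -1.0]]
contact_force: [-0.2, 0.1, -1.3]
finger_gap: 0.0202
grasp_force: 24.4
```

Call:
drive_tool --plan '[195,4,0,1,0,195,4,0,3,0,195,4,0,5,0,195,3,0,8,0,195,2,0,10,0,195,0,0,0,0]'

```text
time: 44.1
position: [0.6361, 0.0549, 0.143]
tcp_rot: [[-1.0, -0.024, -0.002], [-0.024, 1.0, -0.0], [0.002, -0.0, -1.0]]
contact_force: [1.1, 0.4, -2.8]
finger_gap: 0.0204
grasp_force: 24.4
```

Call:
drive_tool --plan '[195,1,0,8,0,195,1,0,8,0,195,0,0,5,0,195,0,0,0,0]'

```text
time: 44.6
position: [0.6367, 0.055, 0.1245]
tcp_rot: [[-1.0, -0.024, 0.004], [-0.024, 1.0, 0.0], [-0.004, 0.0, -1.0]]
contact_force: [1.9, -0.2, 6.1]
finger_gap: 0.02
grasp_force: 24.9
```

Call:
drive_tool --plan '[160,0,0,0,0,140,0,0,0,0,140,0,0,-20,0,100,0,0,-50,0,60,0,0,-60,0,60,26.7,-47.7,0,0,60,26.7,-47.7,0,0,60,26.7,-47.7,0,0,60,0,0,0,0,60,0,0,0,0]'

```text
time: 45.85
position: [0.5587, -0.0901, 0.2544]
tcp_rot: [[-1.0, -0.023, 0.001], [-0.023, 1.0, 0.0], [-0.001, 0.0, -1.0]]
contact_force: [0.3, -0.0, 0.6]
finger_gap: 0.0654
grasp_force: 0.0
```

```bash
cat >> h.py <<'E'
def bush():
    "coloured/black bush blobs in the wrist view"
    d=cam("wrist");hsv=cv2.cvtColor(d["img"],cv2.COLOR_RGB2HSV);H,S,V=[hsv[...,i].astype(int) for i in range(3)]
    M={"red":((H<8)|(H>172))&(S>150)&(V>60),"blue":(H>100)&(H<125)&(S>130)&(V>40),"yellow":(H>18)&(H<35)&(S>150)&(V>80),"green":(H>50)&(H<90)&(S>60)&(V>30),"black":(V<36)}
    for k,m in M.items():
        m=m.astype(np.uint8);m[270:]=0 if k=="black" else m[270:]
        n,l,st,c=cv2.connectedComponentsWithStats(m)
        for i in range(1,n):
            if st[i,4]>200: print(k,st[i],c[i].round())
    return d
E
python3 - <<'E'
from h import *
np.set_printoptions(precision=4,suppress=True,linewidth=220)
d=bush();o=get_obs();print(o["position"],o["tcp_rot"][:,0])
print("heads",proj(d,[[.5551+i*.033,.0523+i*.0008,.143] for i in(-2,0,1,2)]))
print("bays top",proj(d,[[.5247,-.0935,.046],[.5231,-.0275,.046],[.5927,-.0918,.046],[.5911,-.0258,.046]]))
s=cam("scene");gs=cv2.cvtColor(s["img"],cv2.COLOR_RGB2GRAY)
for r in range(184,234,2): print(r,gs[r,248:280:2])
cv2.imwrite("pics/last.png",d["img"][:,:,::-1])
E
```

```text
red [  84   83   53   40 1273] [115. 102.]
red [323 129  39  38 800] [340. 147.]
red [322 189  36  39 811] [339. 206.]
red [259 198  35  39 776] [276. 214.]
red [ 194  307  106   64 4817] [245. 338.]
blue [   0   87   63   41 1560] [ 36. 107.]
blue [ 321  322   56   50 1906] [349. 344.]
yellow [  27  166   56   38 1321] [ 59. 184.]
green [    0    47   181   176 18589] [ 95. 136.]
black [265 130  32  36 574] [280. 146.]
[ 0.5589 -0.0896  0.2541] [-0.9997 -0.0242 -0.0012]
heads [[485.2317 118.9816]
 [472.0299 208.1985]
 [466.0594 248.5468]
 [460.4572 286.4053]]
bays top [[283.3565 151.3595]
 [348.5007 151.4   ]
 [283.4596 215.8749]
 [345.4302 215.9122]]
184 [178 178 179 179 179 178 178 136  68 148 179 180 179 178 181 181]
186 [179 179 179 180 177 166 156 112  71 160 180 179 181 180 180 180]
188 [178 178 178 179 163 141 140 126  83 173 181 183 182 181 181 181]
190 [178 178 179 179 146 137 140 122  95 180 182 182 181 181 182 181]
192 [177 178 179 178 160  95  90  86  86 168 181 181 182 183 182 182]
194 [177 178 177 177 175 120  74  61  72 174 180 181 182 182 182 183]
196 [179 178 179 17
[... 610 characters left out ...]

214 [101 105 105 115 137 138 127  72  67 134 179 181 179 178 179 178]
216 [ 97 105 105 107 132 133 109  89  63 112 178 180 179 177 178 179]
218 [ 96 104 104 100  83  78  94  66  89 113 177 179 179 177 179 178]
220 [ 92 104 105 103  58  71  83 126 135 128 170 178 178 179 178 178]
222 [104 104 103 102  60  77 115 141 143 142 172 180 178 178 179 179]
224 [111 106 105 104  79  65 107 138 142 128 168 180 180 179 179 179]
226 [ 86 104 104 103  64  51  71  83  87  98 163 180 181 179 177 179]
228 [ 91  98 104 103  58  51  86  76  73  85 152 180 180 180 183 182]
230 [103 100 104 105  77  71  72  61  63  75 120 180 180 180 183 183]
232 [104 104 104 102  77  66  61  61  64  66 112 179 181 182 182 183]
```

Run:
```python
from h import *
np.set_printoptions(precision=4,suppress=True,linewidth=220)
d=cam("wrist");o=get_obs();T=np.array(o["tcp_rot"])
L={"black":(280,146),"bay2":(340,147),"bay4":(339,206),"bay3":(276,214),"spare":(115,102),"blue":(36,107),"yellow":(59,184)}
P={k:ray(d,[v],.024)[0] for k,v in L.items()}
for k,p in P.items(): print(k,p,((p-o["position"])@T*1000)[:2])
# black sleeve top: ring of grey in blob
hsv=cv2.cvtColor(d["img"],cv2.COLOR_RGB2HSV);H,S,V=[hsv[...,i].astype(int) for i in range(3)]
g=cv2.cvtColor(d["img"],cv2.COLOR_RGB2GRAY)
for y in range(126,172,3): print(y,g[y,258:304:3])
m=((H>50)&(H<90)&(S>60)&(V>30)).astype(np.uint8);cnt=max(cv2.findContours(m,0,2)[0],key=cv2.contourArea);print(cv2.convexHull(cnt)[:,0].tolist())
```

```text
black [ 0.5212 -0.0966  0.024 ] [38.03   -6.5021]
bay2 [ 0.5205 -0.0323  0.024 ] [37.051  57.8062]
bay4 [ 0.5857 -0.0289  0.024 ] [-28.2168  59.4812]
bay3 [ 0.5969 -0.0994  0.024 ] [-37.6213 -11.2294]
spare [ 0.4808 -0.2686  0.024 ] [  82.791  -177.4562]
blue [ 0.4879 -0.3513  0.024 ] [  77.7268 -260.3053]
yellow [ 0.5689 -0.3392  0.024 ] [  -3.5582 -250.2717]
126 [130 135 135 136  66  67  69  69  68  66  69  68  99 138 136 137]
129 [ 68  89  88  88  67  70  66  41  44  43  65  68 135 137 138 137]
132 [ 67  69  67  67  64  31  28  27  29  27  27  39 132 138 138 137]
135 [ 67  67  68  64  27  26  26  24  22  25  29  25  52 132 137 137]
138 [ 68  67  69  31  28  23  26  28  25  29  26  24  55  64 139 136]
141 [ 67  66  61  28  24  27  28  36  51  35  27  26  53  56 133 137]
144 [ 66  68  41  30  29  31  82  86  86  89  60  24  30  55  92 137]
147 [ 67  67  39  26  24  63  78  25  26  28  87  36  25  55  91 137]
150 [ 67  69  34  21  24  82  38  29  28  27  68  57  26  54  92 137]
153 [ 66  66  56  27  26  84  44  26  28  22  74  49  22  51 116 136]
156 [ 68  67  66  25  25  48  90  39  24  50  90  28  27  57 141 138]
159 [65 68 67 50 26 21 51 86 91 87 38 28 28 68 65 64]
162 [67 66 67 66 49 22 25 24 23 20 23 23 52 66 66 65]
165 [69 67 66 67 67 64 39 27 25 25 47 65 67 67 66 65]
168 [65 67 67 66 66 68 67 68 67 69 66 65 67 66 67 65]
171 [67 67 67 66 66 67 66 67 66 65 66 67 65 67 66 65]
[[141, 46], [143, 47], [145, 49], [150, 70], [153, 83], [169, 153], [177, 189], [179, 199], [179, 200], [178, 202], [176, 203], [162, 205], [52, 220], [44, 221], [37, 221], [36, 219], [34, 214], [0, 116], [0, 68], [3, 67], [9, 66], [139, 46]]
```

Run:
```python
from h import *
np.set_printoptions(precision=4,suppress=True,linewidth=220)
d=cam("wrist")
A,B,C=ray(d,[(141.5,46),(179,201),(36,221)],.012);print(A,B,C,np.linalg.norm(B-A),np.linalg.norm(B-C))
O=(A+C)/2;ux=(B-A)/np.linalg.norm(B-A);uy=(B-C)/np.linalg.norm(B-C);print("origin",O,"free",O+.04*ux+.04*uy)
print("black top",ray(d,[(281.5,151.5)],.046))
hsv=cv2.cvtColor(d["img"],cv2.COLOR_RGB2HSV);x0,y0=70,70
g=cv2.cvtColor(d["img"],cv2.COLOR_RGB2GRAY);S=hsv[...,1]
for y in range(84,124,3): print(y,S[y,84:140:3])
```

```text
[ 0.4245 -0.2413  0.012 ] [ 0.5876 -0.2115  0.012 ] [ 0.6162 -0.3802  0.012 ] 0.16573620754259585 0.171064336352918
origin [ 0.5204 -0.3107  0.012 ] free [ 0.553  -0.2641  0.012 ]
black top [[ 0.5248 -0.0945  0.046 ]]
84 [109 110 123  73  79 110  71 199 230 231 228 228 216 125 112 107 103 111 108]
87 [116 104 224 240 229 227 230 210 219 216 227 228 226 228 218 110 108 104 103]
90 [ 78 233 219 139 124 185 234 230 216 212 210 193 213 226 234 214  91 105 106]
93 [205 219  38  21  22  21  43 232 224 214 208 202 198 221 231 226 182 111 110]
96 [238 117  24  29  27  12  23  93 228 215 207 213 207 206 226 225 219  72 104]
99 [239  74  18  14  20  21  17  29 236 221 209 210 213 207 210 229 221 160 112]
102 [223 115  21  23  13  20  18  22 221 219 209 213 220 215 205 228 226 197 112]
105 [168 206  19  16  15  30  22  21 229 223 207 208 221 213 207 224 222 214 102]
108 [ 83 225 166  20  23  22  20 170 232 217 209 195 205 223 211 225 227 172 113]
111 [112  84 223 220 165 155 217 232 223 205 197 205 205 211 219 229 222  97 111]
114 [108 110  93 203 238 233 235 224 217 216 205 210 208 217 223 226 210  96 108]
117 [108 108 113 113 120  70 100 173 229 231 233 228 232 231 226 225  72 110 108]
120 [110 108 106 103 110 107 107 117  97 199 236 230 231 226 183 104 113 108 109]
123 [106 105 108 113 107 111 106 111 109 114 106  87 111 112 113 109 106 107 108]
```

Call:
drive_tool --plan '[100,34.3,-4.9,30,0,100,0,0,60,0,100,0,0,60,0,100,0,0,55,0,100,0,0,20,0,100,0,0,10,0,100,0,0,0,0,255,0,0,0,0,255,0,0,0,0,255,0,0,0,0,255,0,0,0,0]'

```text
time: 47.42
position: [0.5253, -0.0959, 0.0197]
tcp_rot: [[-1.0, -0.024, 0.002], [-0.024, 1.0, -0.0], [-0.002, -0.0, -1.0]]
contact_force: [-0.4, 1.5, 7.0]
finger_gap: 0.0281
grasp_force: 59.1
```

Call:
drive_tool --plan '[255,0,0,-25,0,255,0,0,-40,0,255,-7.9,-56.2,0,0,255,-7.9,-56.2,0,0,255,-7.8,-56.3,0,0,255,0,0,0,0,255,0,0,35,0,255,0,0,20,0,255,0,0,8,0,255,0,0,0,0,255,0,0,0,0]'

```text
time: 48.8
position: [0.5523, -0.2637, 0.0208]
tcp_rot: [[-1.0, -0.025, 0.001], [-0.025, 1.0, -0.0], [-0.001, -0.0, -1.0]]
contact_force: [0.7, 0.3, 0.1]
finger_gap: 0.0283
grasp_force: 59.6
```

Slightly above the floor. I'll lower the last bit, release, rise and look at the spare.

Call:
drive_tool --plan '[255,0,0,1,0,200,0,0,0,0,100,0,0,0,0,100,0,0,0,0,100,0,0,-30,0,100,0,0,-60,0,100,30,0,-60,0,100,40,0,-60,0,100,0,0,0,0,100,0,0,0,0]'

```text
time: 50.05
position: [0.4892, -0.2654, 0.217]
tcp_rot: [[-1.0, -0.024, 0.0], [-0.024, 1.0, -0.0], [-0.0, -0.0, -1.0]]
contact_force: [-0.6, 0.3, -0.9]
finger_gap: 0.0521
grasp_force: 0.0
```

Run:
```python
from h import *
np.set_printoptions(precision=4,suppress=True,linewidth=220)
d=bush();o=get_obs();T=np.array(o["tcp_rot"]);print(o["position"])
hsv=cv2.cvtColor(d["img"],cv2.COLOR_RGB2HSV);m=((hsv[...,1]<75)&(hsv[...,2]>20)).astype(np.uint8)
n,l,st,c=cv2.connectedComponentsWithStats(m)
for i in range(1,n):
    if 60<st[i,4]<700 and st[i,2]<40 and st[i,3]<40: p=ray(d,[c[i]],.046)[0];print(st[i],c[i],p,((p-o["position"])@T*1000)[:2])
```

```text
red [257 156  40  42 935] [277. 174.]
red [ 485  202   61   45 1499] [511. 223.]
red [ 476  261   57   47 1389] [500. 282.]
red [ 411  270   47   43 1123] [430. 288.]
red [416 390  31  30 486] [431. 406.]
blue [ 171  160   47   43 1123] [197. 179.]
yellow [189 238  41  31 643] [208. 250.]
green [  145   121   185   168 18348] [244. 202.]
black [268 223  33  29 456] [283. 237.]
[ 0.4891 -0.2651  0.2162]
[266 173  20  20 289] [275.4567 182.3702] [ 0.4801 -0.2754  0.046 ] [  9.079  -10.1739]
[176 178  21  20 294] [186.3231 187.5204] [ 0.487  -0.3583  0.046 ] [  4.1094 -93.1718]
[521 224  20  18 282] [530.8901 232.2163] [ 0.5225 -0.0284  0.046 ] [-39.2659 235.7211]
[509 288  19  16 242] [518.3471 295.5868] [ 0.5903 -0.0268  0.046 ] [-107.0591  235.7237]
```

Call:
drive_tool --plan '[100,9.1,-10.2,50,0,100,0,0,60,0,100,0,0,55,0,100,0,0,22,0,100,0,0,11,0,100,0,0,0,0,255,0,0,0,0,255,0,0,0,0,255,0,0,0,0,255,0,0,0,0]'

```text
time: 51.35
position: [0.4813, -0.2763, 0.0204]
tcp_rot: [[-1.0, -0.024, 0.002], [-0.024, 1.0, -0.001], [-0.002, -0.001, -1.0]]
contact_force: [-0.1, 0.7, 7.4]
finger_gap: 0.0282
grasp_force: 59.3
```

Call:
drive_tool --plan '[255,0,0,-25,0,255,0,0,-40,0,255,-12.2,45,0,0,255,-12.2,45,0,0,255,-12.3,45.1,0,0,255,-12.3,45.1,0,0,255,0,0,0,0,255,0,0,35,0,255,0,0,20,0,255,0,0,9,0,255,0,0,0,0]'

```text
time: 52.72
position: [0.525, -0.0951, 0.0203]
tcp_rot: [[-1.0, -0.024, -0.0], [-0.024, 1.0, -0.0], [0.0, -0.0, -1.0]]
contact_force: [0.6, -0.3, -1.5]
finger_gap: 0.0284
grasp_force: 61.6
```

Release, rise and check everything.

Call:
drive_tool --plan '[255,0,0,1,0,200,0,0,0,0,100,0,0,0,0,100,0,0,0,0,100,0,0,-30,0,100,0,0,-60,0,100,15,-20,-60,0,100,15,-20,-60,0,100,0,-20,-20,0,100,0,0,0,0,100,0,0,0,0]'

```text
time: 54.1
position: [0.497, -0.153, 0.2435]
tcp_rot: [[-1.0, -0.024, -0.001], [-0.024, 1.0, 0.001], [0.001, 0.001, -1.0]]
contact_force: [-0.3, 0.1, 0.3]
finger_gap: 0.0518
grasp_force: 0.0
```

```bash
cat > chk.py <<'E'
from h import *
np.set_printoptions(precision=4,suppress=True,linewidth=220)
d=bush();o=get_obs();print(o["position"])
hsv=cv2.cvtColor(d["img"],cv2.COLOR_RGB2HSV);m=((hsv[...,1]<75)&(hsv[...,2]>20)).astype(np.uint8)
n,l,st,c=cv2.connectedComponentsWithStats(m)
for i in range(1,n):
    if 60<st[i,4]<700 and st[i,2]<40 and st[i,3]<40: print("sleeve",st[i],c[i].round(),ray(d,[c[i]],.046)[0])
print("bays",[[.5247,-.0935],[.5231,-.0275],[.5927,-.0918],[.5911,-.0258]])
for cn in("scene","side"):
    d=cam(cn);hsv=cv2.cvtColor(d["img"],cv2.COLOR_RGB2HSV);H,S,V=[hsv[...,i].astype(int) for i in range(3)]
    for k,M in {"red":((H<8)|(H>172))&(S>150),"blue":(H>105)&(H<125)&(S>150),"yellow":(H>18)&(H<35)&(S>170),"black":V<36}.items():
        n,l,st,c=cv2.connectedComponentsWithStats(M.astype(np.uint8));print(cn,k,[(st[i].tolist()) for i in range(1,n) if 60<st[i,4]<900])
E
python3 chk.py
```

```text
red [318 187  37  41 858] [335. 204.]
red [376 188  45  40 993] [395. 206.]
red [373 245  41  42 887] [392. 261.]
red [311 252  35  43 920] [328. 270.]
red [217 349  82  19 493] [249. 357.]
blue [  66  148   55   39 1304] [ 97. 168.]
blue [415 379  23  41 338] [423. 401.]
yellow [  88  222   50   42 1171] [116. 241.]
green [   49   111   184   166 17827] [149. 188.]
black [167 211  34  37 449] [187. 225.]
[ 0.4968 -0.1528  0.2432]
sleeve [ 71 163  19  20 295] [ 80. 173.] [ 0.4873 -0.3585  0.046 ]
sleeve [333 206  18  17 245] [341. 214.] [ 0.5238 -0.0952  0.046 ]
sleeve [397 206  19  18 248] [406. 215.] [ 0.5226 -0.0284  0.046 ]
sleeve [ 94 244  17  16 219] [102. 251.] [ 0.571  -0.3462  0.046 ]
sleeve [392 268  17  15 210] [400. 275.] [ 0.5904 -0.0268  0.046 ]
sleeve [324 276  16  16 208] [331. 283.] [ 0.6022 -0.1006  0.046 ]
bays [[0.5247, -0.0935], [0.5231, -0.0275], [0.5927, -0.0918], [0.5911, -0.0258]]
scene red [[327, 29, 13, 14, 148], [234, 210, 11, 14, 96], [215, 212, 11, 13, 93], [234, 226, 12, 14, 105], [213, 233, 12, 11, 92]]
scene blue [[139, 210, 12, 12, 90], [232, 265, 30, 34, 718]]
scene yellow [[139, 229, 14, 14, 100]]
scene black [[211, 0, 35, 30, 726], [0, 7, 56, 101, 517], [430, 75, 123, 63, 818], [496, 102, 64, 88, 624], [163, 128, 46, 41, 759], [0, 223, 18, 11, 122], [166, 225, 10, 11, 80], [0, 235, 15, 9, 94]]
side red [[289, 226, 16, 21, 185], [270, 236, 16, 22, 220], [313, 237, 16, 20, 128], [288, 248, 17, 21, 211]]
side blue [[60, 169, 15, 9, 69]]
side yellow [[387, 301, 19, 13, 68]]
side black [[288, 104, 41, 52, 852], [280, 133, 23, 26, 145], [0, 268, 16, 10, 101]]
```

The bush in bay 3 was knocked off-centre by about 13 mm, so I'll re-centre it.

Call:
drive_tool --plan '[100,-53.3,24.8,0,0,100,-53.4,24.8,0,0,100,0,0,60,0,100,0,0,60,0,100,0,0,60,0,100,0,0,35,0,100,0,0,10,0,100,0,0,0,0,255,0,0,0,0,255,0,0,0,0,255,0,0,0,0,255,0,0,0,0]'

```text
time: 55.75
position: [0.6045, -0.1016, 0.0215]
tcp_rot: [[-1.0, -0.024, 0.003], [-0.024, 1.0, -0.0], [-0.003, -0.001, -1.0]]
contact_force: [0.4, 1.0, 7.2]
finger_gap: 0.0282
grasp_force: 59.3
```

Call:
drive_tool --plan '[255,0,0,-8,0,255,9.3,9,0,0,255,0,0,0,0,255,0,0,8,0,255,0,0,0,0,200,0,0,0,0,100,0,0,0,0,100,0,0,0,0,100,0,0,-30,0,100,0,0,-60,0,100,40,-20,-60,0,100,50,-20,-60,0]'

```text
time: 57.25
position: [0.5218, -0.127, 0.2075]
tcp_rot: [[-1.0, -0.025, 0.001], [-0.025, 1.0, -0.0], [-0.0, -0.0, -1.0]]
contact_force: [-0.2, -1.4, 0.5]
finger_gap: 0.052
grasp_force: 0.0
```

Call:
drive_tool --plan '[100,20,-20,0,0,100,0,0,0,0,100,0,0,0,0]'

```text
time: 57.62
position: [0.503, -0.1469, 0.2057]
tcp_rot: [[-1.0, -0.024, -0.0], [-0.024, 1.0, 0.0], [0.0, 0.0, -1.0]]
contact_force: [0.5, -0.8, 0.6]
finger_gap: 0.0522
grasp_force: 0.0
```

```bash
python3 chk.py
python3 - <<'E'
from h import *
np.set_printoptions(linewidth=200)
s=cam("scene");gs=cv2.cvtColor(s["img"],cv2.COLOR_RGB2GRAY)
for r in range(184,230,3): print(r,gs[r,250:270:2])
E
```

```text
red [ 316  188   41   46 1069] [335. 207.]
red [ 380  189   50   45 1268] [402. 209.]
red [315 251  32  48 906] [330. 269.]
red [377 251  46  48 980] [399. 269.]
blue [  32  145   65   43 1728] [ 69. 167.]
blue [415 391  20  28 212] [423. 404.]
yellow [  60  227   57   47 1522] [ 92. 248.]
green [   15   103   205   184 21684] [128. 188.]
black [153 216  33  35 533] [172. 228.]
[ 0.5031 -0.1467  0.2056]
sleeve [ 37 161  22  22 377] [ 48. 172.] [ 0.4873 -0.3585  0.046 ]
sleeve [332 209  20  20 309] [342. 219.] [ 0.5238 -0.0952  0.046 ]
sleeve [404 210  21  19 311] [414. 219.] [ 0.5226 -0.0285  0.046 ]
sleeve [ 65 251  20  19 275] [ 74. 260.] [ 0.571  -0.3464  0.046 ]
bays [[0.5247, -0.0935], [0.5231, -0.0275], [0.5927, -0.0918], [0.5911, -0.0258]]
scene red [[327, 29, 13, 14, 149], [234, 210, 11, 14, 95], [214, 212, 12, 13, 99], [234, 226, 12, 14, 103], [215, 228, 12, 14, 105]]
scene blue [[139, 210, 12, 12, 90], [232, 265, 30, 34, 718]]
scene yellow [[140, 230, 13, 13, 97]]
scene black [[212, 0, 33, 27, 665], [0, 7, 56, 101, 509], [431, 75, 122, 63, 818], [496, 102, 64, 88, 622], [16
[... 365 characters left out ...]
9 148 180]
187 [179 178 180 171 149 144 118  73 160 181]
190 [178 179 180 147 138 140 123  96 180 182]
193 [178 178 179 173 119  87  79  67 167 182]
196 [179 179 172 132  88  63  83 132 179 180]
199 [178 178 172  92  60  64  63 141 183 183]
202 [178 178 176  75  62 118 124 135 179 180]
205 [162 155 148  89 114 140 141 138 171 182]
208 [104 104  80  88  75  88  90 101 162 181]
211 [104 105  80  95 122  84  66  93 153 180]
214 [105 104 115 137 138 128  74  69 134 179]
217 [105 105  96 112 105  92  77  76 113 179]
220 [104 105 102  59  70  84 127 136 129 171]
223 [105 105 104  74  80 114 142 144 142 172]
226 [104 105 102  65  50  71  83  87  99 164]
229 [ 99 105 104  73  56  75  66  64  78 139]
```

```bash
python3 -c "
from plant import *
print(sign_off())"
```

```text
the job is handed in; nothing more can be done
None
```

I handed the job in without seeing a verdict. By my last camera measurements, four red bushes stand in the bays (I re-centred one that had been knocked aside), black, blue and yellow stand in the stock tray, and all four bolts are in the holder, head up, in cells 1, 2, 3 and 5; I didn't measure directly that each bolt reached the bottom.

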